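# Walk the spice cabinet back into its niche

## Task

Lift the amber jar out of the niche and set it down upright on the cork coaster. Then creep the heavy spice cabinet into the niche by pushing its two wooden front stiles in turn, the robot's left one first: swing the left corner clearly ahead of the other (25 to 30 mm), then the right, then the left again, and go on so until its back stands square against the back rail. Keep it flat on the counter, put no pressure on its glass doors, and do not shift or tip the other crockery.

Things in the scene. Friction and masses are not known exactly. Their poses are not given: they have to be found in the camera images.
- cabinet: Heavy loose light-wood box, 110 mm deep (x), 200 wide (y), 95 high, about 2 kg, flat base. Origin: centre of its underside; x points to its back (away from the robot), y left. Pushing the left stile turns it clockwise (negative yaw) about a point near its right end. A full swing advances it about 30 mm. Starts 110 to 135 mm short of home, left corner level or behind.
- left_stile (a point): Centre of the face of the wooden stile (upright strip, 34 mm wide, 87 high) at the left end of the cabinet's front: cabinet x = -0.055, y = +0.083, z = 0.05. The stiles are the places to push.
- right_stile (a point): Centre of the face of the cabinet's right front stile, at y = -0.083, else as the left one.
- glass_doors: Two frosted glass doors between the stiles, part of the cabinet and sharing its frame: 129 mm wide, 6 mm behind the stiles' faces, with two small steel pulls at the middle that stand up to 2 mm ahead of the stiles. Not to be pressed.
- niche: Fixed white niche, open above and to the robot. Origin: on the counter, where the cabinet's origin is when home; x points in, to the back rail, y left; home means the same pose (25 mm sideways play is fine). Rail's inner face at x = 0.055; side cheeks' inner faces at y = +-0.125, from x = -0.034 to the rail. Rail and cheeks 18 mm thick, 76 high.
- block: Blue block fixed on top of the niche's back left corner (niche x = 0.064, y = 0.134), 26 mm square, from 76 to 126 mm up. Its x axis is turned 45 degrees left of the niche's x axis, so its angle to the cabinet's x axis is 45 degrees minus the cabinet's yaw in the niche (left positive).
- jar: Closed amber jar with paper band and red cap, 48 mm across, 130 mm high, 0.25 kg, standing loose in the niche. Origin: centre of its underside.
- coaster: Fixed round cork coaster, 110 mm across, 8 mm thick, off to the left or right side. Origin: centre of its underside.
- cup: Bystander: blue handleless cup, 72 mm across, 85 mm high. Origin: centre of its underside.
- salt_pot: Bystander: white lidded pot, 68 mm across, 80 mm high. Origin: centre of its underside.
- oil_bottle: Bystander: green bottle, 60 mm across, 190 mm high. Origin: centre of its underside.
- pepper_mill: Bystander: dark wooden mill, 56 mm across, 147 mm high. Origin: centre of its underside.
- bowl: Bystander: white bowl, 110 mm across, 55 mm high. Origin: centre of its underside.
Things that resemble listed ones, but are neither listed nor needed, are in the scene too. What is shaped like the cabinet but green is not meant. There is more than one size of the jar; the one meant has the size given above.

How it is judged (in metres and radians):
On the way, in this order (a step that is already met when the one before it is completed fails the run):
1. the jar stands released on the coaster (horizontal distance between jar and coaster below 0.03 m and height (world z) of jar between 0.004 and 0.012 m and angle between jar's own z axis and vertical below 0.1 rad and linear speed of jar below 0.02 m/s and contact force between the fingers and jar below 0.1 N), for 0.2 s.
2. left corner swung ahead (cabinet turned more than 0.09 rad to the right of the niche) (angle between the x axis of cabinet and the x axis of block, either way round above 0.875 rad), for 0.1 s.
3. right corner swung ahead (more than 0.09 rad to the left) (angle between the x axis of cabinet and the x axis of block, either way round below 0.695 rad), for 0.1 s.
4. left corner ahead again (angle between the x axis of cabinet and the x axis of block, either way round above 0.875 rad), for 0.1 s.
At the end, for the whole second after the job is handed in: The cabinet stands at rest between the cheeks, its origin within 10 mm of fully back against the rail and within 30 mm sideways of the niche's middle, square within 0.07 rad, flat on the counter; the jar stands upright (0.1 rad) at rest on the coaster, within 30 mm of its centre (x of cabinet in the frame of niche above -0.01 m and y of cabinet in the frame of niche between -0.03 and 0.03 m and angle between the x axis of cabinet and the x axis of niche, either way round below 0.07 rad and angle between cabinet's own z axis and vertical below 0.05 rad and linear speed of cabinet below 0.01 m/s and horizontal distance between jar and coaster below 0.03 m and height (world z) of jar between 0.004 and 0.012 m and angle between jar's own z axis and vertical below 0.1 rad and linear speed of jar below 0.02 m/s); the robot touches nothing.
It fails at once if the glass doors are pressed (over 3 N) (contact force between anything else and glass_doors above 3 N).
It fails at once if the cabinet is lifted or tipped (over 15 mm or 0.15 rad) (height (world z) of cabinet above 0.015 m or angle between cabinet's own z axis and vertical above 0.15 rad).
It fails at once if the jar is let go in the air (more than 20 mm above the coaster) (height (world z) of jar above 0.028 m and contact force between the fingers and jar below 0.05 N).
It fails at once if a bystander is shifted over 25 mm or tipped (distance of any of cup, salt_pot, oil_bottle, pepper_mill, bowl from where it was at the start of the episode above 0.025 m or angle between any of cup, salt_pot, oil_bottle, pepper_mill, bowl's own z axis and vertical above 0.3 rad).
It also fails if it takes over 72 s, if anything falls off the work surface, if the arm or the gripper's body presses on something with over 40 N, if the wrist force passes 120 N, or if a joint passes its speed limit or range.

## Robot

A 6-joint arm with a two-finger parallel gripper is mounted at the origin on the work surface. World frame = base frame: x ahead of the robot, y to its left, z up, the work surface at z = 0. Lengths are in mm, angles in rad, forces in N, time in s.
With the tool pointing down it reaches from about 250 to 800 mm from the base axis. Payload 3.9 kg.
Tool frame: the origin (TCP) lies midway between the tips of the shut fingers; the grasp point (between the pads) lies 19 mm behind it; y points along the fingers, z is the direction in which the jaws open and shut, and the axes are right-handed (so a half turn about y gives the same grasp; the last joint's range is limited). The gripper opens to 85 mm and grips with 20 to 120 N. Pads are 22 mm wide; open, the fingers measure 114 mm over their backs; the gripper's body (76 mm by 85 mm) begins 54 mm behind the grasp point. The pads swing forward as they close: fully open they stand 13 mm farther back than shut.
Start: joints at [1.106, 0.26, -0.138, 1.173, 0, 1.571], TCP at [235.322, 469.296, 193.404] pointing down, gripper open.
Joint ranges: [-2.78, 2.78], [-0.83, 1.72], [-1.28, 1.37], [-1.9, 2.12], [-1.57, 1.48], [-3.14, 3.14]. Speed limits (rad/s): [2.57, 2.57, 3.14, 3.14, 3.14, 3.14].

## Interface

Orientations are given as a unit quaternion [w, x, y, z].
In Python, from plant import r, cams, finder gives the robot as it stands.
- The arm moves only by the tool carry_out, never from a script. Its argument "motion" is a list of rows, each an object of numbers: "dx", "dy", "dz": the shift along the world's x, y, z scaled (see below); "ax", "ay", "az": the turn, a rotation vector about the world's x, y, z scaled (see below); "fingers": the closure, from -1 (fully open) to 1 (shut). A call has exactly 8 rows; each row is the pose to reach, as a shift and turn from the pose measured when the call began; what a row does not reach only later rows make up. The controller multiplies each number of a shift by 80 mm and each number of a turn by 90 degrees. A row lasts 1/10 s, in which the tool goes at most 50 mm and 8.59 degrees, less where a joint would pass 70% of its speed; a pose out of reach is approached as far as the arm can. A call with a number of a shift or a turn outside -1 to 1 is refused whole. A call with a gripper value outside its range is refused whole. The fingers move at their own pace and stop on an object; "squeeze" is the grip in N (left out, the last holds). Time passes only in rows, so rows that repeat a pose let the fingers close, or fill a call up. It gives the time, the measured TCP pose, the force and the opening at its end, in the units of the state.
- r.observe(): the state, without advancing time (a new reading comes with each control period).
- cams.grab_frame(name): name is "side" or "top" or "wrist"; returns a dict with "img" (384x512x3 uint8, red, green, blue), "mtx" (3x3 intrinsics, pixels), "world_from_camera" (4x4, takes a point from camera to world coordinates); the wrist camera has in their place "tool_from_camera" (4x4, takes a point from camera to tool coordinates, whose origin is the TCP and whose axes are the tool frame's). Camera axes: x right, y up, looking along -z (the intrinsics and any distortion apply to the point x, -y, -z); pixel columns grow to the right and rows downward; lengths in mm; the calibration is good to about 2 mm. The wrist camera is an equidistant fisheye: a pixel r from the principal point sees the ray r / f radians off the axis. A picture is of the moment at which its call begins: read the wrist's pose just before it. There is no depth.
- r.close_job(): hands the job in, once; it reports no verdict.
Trained networks look in a picture, given as the dict that the camera call returned (one of the last four; its "shot" number tells which), for a name from the list of things; names that differ only in an ending like _2 or _b are one class to them, and where a whole thing is asked for, a point or a joint stands for the part that bears it (a point fixed in the world has none). Each returns a list of dicts, best first, with "confidence" (0 to 1); they miss things now and then, are a little off and sometimes report something else, mostly with a low value. They report only what shows in the picture. A call takes as long as a camera call. They do not tell look-alikes from the thing itself.
- finder.silhouettes(picture, thing): "region" (384x512 bool, what is visible of it).
- finder.landmark_of(picture, thing): "at" ([x, y, z] in mm, in world coordinates, good to about 4 mm: a listed point, or the origin of a listed thing).
The state is a dict: "t": time; "qpos": joint angles; "joint_velocities": joint speeds; "joint_torque": joint torques, N m; "position": TCP position; "tool_rot": TCP orientation; "wrist_force": force on the tool from outside, world axes, zero at the start; "moment": the same for the moment, N m; "opening": finger opening in mm.
Only numpy, scipy, OpenCV 4.12 (cv2) and the standard library are available. Lean on these libraries where they do the work, as an engineer would, in place of code of your own. Each camera call takes 0.05 s, during which the arm holds its last target.

## Working session

There is one attempt and no reset: what is moved stays moved. The work goes in short steps, Python scripts to look and compute and a tool call to move; the robot and the scene stay as the last step left them, time stands still between calls to the robot, and variables do not carry over. Pictures are saved under pics/ and viewed, and the job is handed in when it is done.

Besides the shell and the picture viewer there is one more tool, called after ">>>" as name(argument=value, ...), one argument or row to a line, values as JSON. carry_out: Moves the arm, as the interface text tells. Its arguments: {"type":"object","properties":{"motion":{"type":"array","items":{"type":"object","properties":{"dx":{"type":"number","minimum":-1,"maximum":1},"dy":{"type":"number","minimum":-1,"maximum":1},"dz":{"type":"number","minimum":-1,"maximum":1},"ax":{"type":"number","minimum":-1,"maximum":1},"ay":{"type":"number","minimum":-1,"maximum":1},"az":{"type":"number","minimum":-1,"maximum":1},"fingers":{"type":"number"}}}},"squeeze":{"type":"number"}},"required":["motion"]}

```bash
ls; mkdir -p pics
cat > h.py <<'E'
import numpy as np, cv2
from plant import r, cams, finder
def save(f,name): cv2.imwrite('pics/'+name, f['img'][:,:,::-1])
E
python3 - <<'E'
from h import *
s=r.observe(); print(s)
for n in ['side','top','wrist']:
    f=cams.grab_frame(n); save(f,n+'0.png'); print(n,f['mtx'].tolist(), [k for k in f], )
    print(f.get('world_from_camera',f.get('tool_from_camera')).round(3).tolist() )
    if n!='wrist':
        for t in ['cabinet','left_stile','right_stile','niche','block','jar','coaster','cup','salt_pot','oil_bottle','pepper_mill','bowl']:
            print(t,[(np.round(d['at']).tolist(),round(d['confidence'],2)) for d in finder.landmark_of(f,t)])
print(r.observe()['t'])
E
```

```text
pics
{'t': 0.0, 'qpos': array([ 1.10599678e+00,  2.60691265e-01, -1.39392623e-01,  1.17270978e+00,
       -1.30892292e-05,  1.57080541e+00]), 'joint_velocities': array([-4.28628010e-04, -6.99042083e-06, -7.88507867e-04, -4.63434425e-04,
       -5.96804966e-04, -1.29322686e-03]), 'joint_torque': array([ 1.18911689e-04, -4.05675387e+01,  2.53922099e+01,  1.87306164e-02,
        2.76167530e-04,  1.32366668e-05]), 'position': array([234.98566751, 468.61054389, 192.55228157]), 'tool_rot': array([-0.68740794,  0.68878444, -0.16301737,  0.1627011 ]), 'wrist_force': array([ 0.01459044, -0.49095684,  0.22808854]), 'moment': array([-0.00392485, -0.02539081,  0.00686263]), 'opening': 85.4128515147251}
side [[361.0215986703273, 0.0, 257.5054160778134], [0.0, 361.0215986703273, 189.98256345119677], [0.0, 0.0, 1.0]] ['img', 'mtx', 'world_from_camera', 'shot']
[[0.997, 0.036, -0.066, 466.784], [-0.074, 0.609, -0.79, -823.162], [0.011, 0.793, 0.61, 699.939], [0.0, 0.0, 0.0, 1.0]]
cabinet [([327.0, -255.0, 2.0], 0.92), ([525.0, -18.0, 1.0], 0.63)]
left_stile [([455.0, 58.0, 51.0], 0.97), ([258.0, 280
[... 1304 characters left out ...]
[799.0, -65.0, -3.0], 0.73)]
coaster [([519.0, -376.0, -1.0], 0.83)]
cup [([521.0, 150.0, -1.0], 0.62)]
salt_pot [([529.0, -212.0, 2.0], 0.63)]
oil_bottle [([645.0, 174.0, -0.0], 0.9), ([526.0, -210.0, -3.0], 0.31), ([518.0, -375.0, -1.0], 0.18)]
pepper_mill [([691.0, -213.0, 5.0], 0.63), ([513.0, 389.0, 3.0], 0.21)]
bowl [([511.0, 389.0, -2.0], 0.61), ([530.0, -214.0, -3.0], 0.51), ([646.0, 175.0, 2.0], 0.29)]
wrist [[297.3186396354542, 0.0, 251.77872704158102], [0.0, 297.3186396354542, 192.46338842712964], [0.0, 0.0, 1.0]] ['img', 'mtx', 'tool_from_camera', 'shot']
[[-0.001, -0.951, -0.309, -79.771], [-0.001, 0.309, -0.951, -180.324], [1.0, -0.0, -0.001, -0.265], [0.0, 0.0, 0.0, 1.0]]
1.35
```

View pictures.

View pics/side0.png

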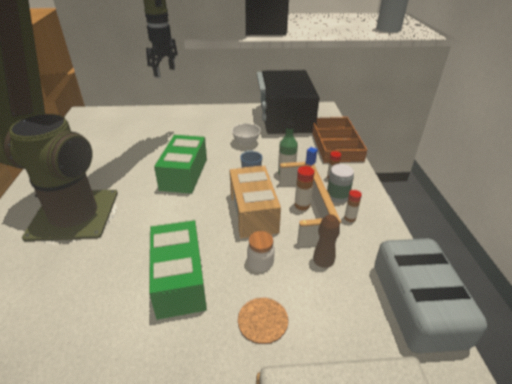

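View pics/top0.png

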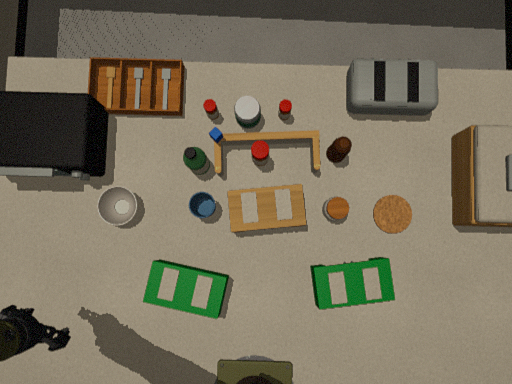

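Run:
```python
import cv2
a=cv2.imread('pics/top0.png')[90:245,170:370]; cv2.imwrite('pics/z0.png',cv2.resize(a,None,fx=4,fy=3.8,interpolation=cv2.INTER_CUBIC))
a=cv2.imread('pics/side0.png')[100:270,220:380]; cv2.imwrite('pics/z1.png',cv2.resize(a,None,fx=4,fy=3.5,interpolation=cv2.INTER_CUBIC))
from scipy.spatial.transform import Rotation as R
print(R.from_quat([0.68878444,-0.16301737,0.1627011,-0.68740794]).as_matrix().round(2))
```

```text
[[ 0.89 -0.    0.45]
 [-0.45 -0.    0.89]
 [ 0.   -1.   -0.  ]]
```

View pics/z0.png

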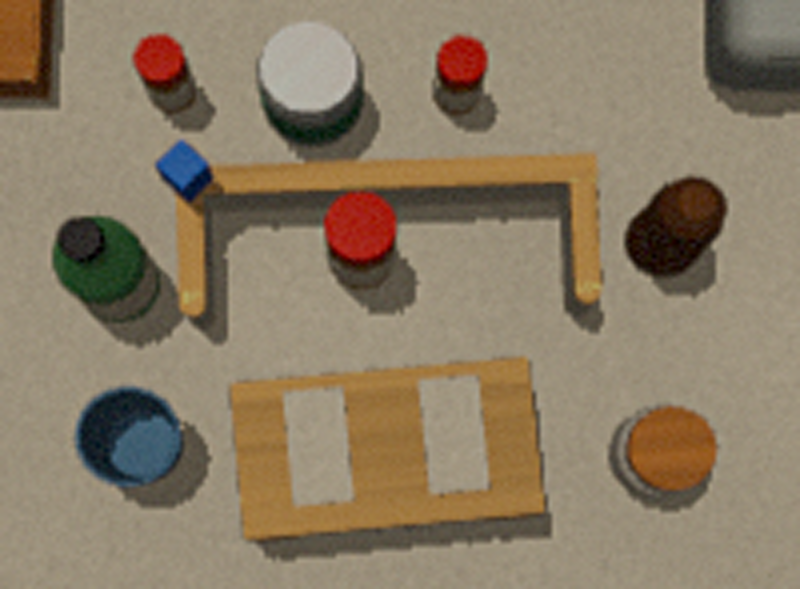

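View pics/z1.png

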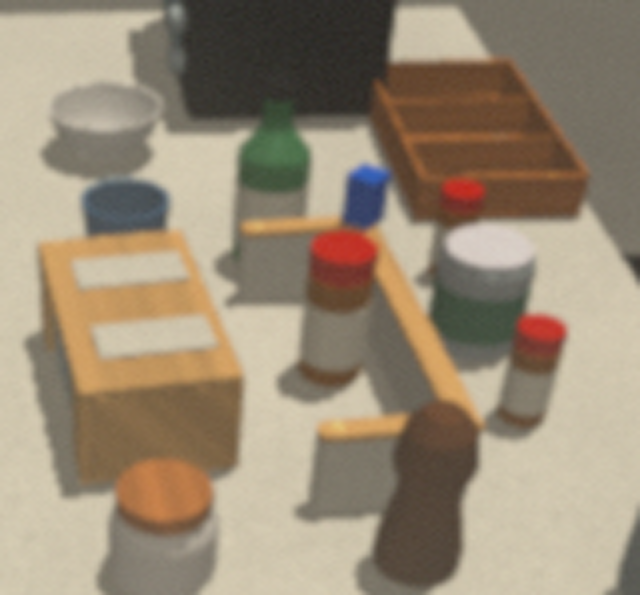

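View pics/wrist0.png

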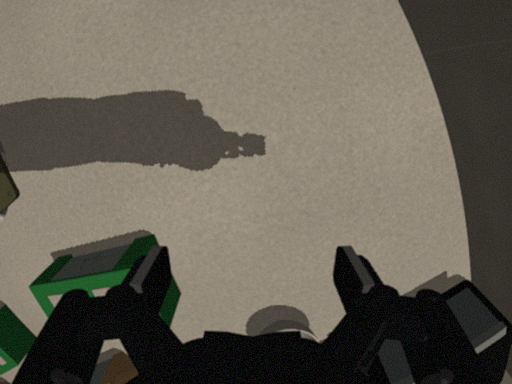

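```bash
cat >> h.py <<'E'
from scipy.optimize import least_squares
def proj(f,P):
    T=np.linalg.inv(np.array(f['world_from_camera'])); p=(T[:3,:3]@np.atleast_2d(P).T).T+T[:3,3]
    K=np.array(f['mtx']); return np.c_[K[0,0]*p[:,0]/-p[:,2]+K[0,2], K[1,1]*-p[:,1]/-p[:,2]+K[1,2]]
def ray(f,uv,z):
    K=np.array(f['mtx']);T=np.array(f['world_from_camera'])
    d=T[:3,:3]@np.array([(uv[0]-K[0,2])/K[0,0],-(uv[1]-K[1,2])/K[1,1],-1]); o=T[:3,3]
    return o+d*(z-o[2])/d[2]
def fit2(src,dst):  # dst=R src+t
    src=np.array(src,float);dst=np.array(dst,float)[:,:2]
    def res(p):
        c,s=np.cos(p[2]),np.sin(p[2]); return (src@np.array([[c,s],[-s,c]])+p[:2]-dst).ravel()
    q=least_squares(res,[*dst.mean(0),0],loss='soft_l1',f_scale=3); return q.x,q.fun
E
python3 - <<'E'
from h import *
f=cams.grab_frame('top')
g=lambda p:((p[0]+.5)/4+170-.5,(p[1]+.5)/3.8+90-.5)
N=[((597,154),(73,-143)),((570,188),(55,-125)),((205,193),(55,125)),((193,315),(-34,134)),((588,300),(-34,-134))]
C=[((231,383),(55,100)),((527,357),(55,-100)),((545,512),(-55,-100)),((246,539),(-55,100))]
for nm,L,z in (('niche',N,76),('cab',C,95)):
    W=[ray(f,g(a),z) for a,b in L]; x,e=fit2([b for a,b in L],W); print(nm,x,e.round(1))
print('jar',ray(f,g((360,228)),130))
print('blk',ray(f,g((188,165)),126))
print('coaster',ray(f,(392.5,213.5),8))
E
```

```text
niche [ 6.51991996e+02 -1.95184394e+01  5.98172100e-02] [-1.   0.7  5.2 -0.4  0.7  1.1 -0.4 -0.3 -2.5 -1.1]
cab [ 5.18334717e+02 -2.11823210e+01  1.22368506e-01] [ 0.1  1.1  0.9 -1.4 -0.3 -0.8 -0.6  1.2]
jar [665.83902681   0.86913876 130.        ]
blk [707.44367533 114.59800777 126.        ]
coaster [ 516.76404077 -378.70337052    8.        ]
```

>>> carry_out(
  motion=[
    {"dx":0.12,"dy":-0.12,"dz":0.06,"az":0.02,"fingers":-1},
    {"dx":0.24,"dy":-0.25,"dz":0.12,"az":0.05,"fingers":-1},
    {"dx":0.36,"dy":-0.38,"dz":0.18,"az":0.08,"fingers":-1},
    {"dx":0.48,"dy":-0.5,"dz":0.25,"az":0.1,"fingers":-1},
    {"dx":0.6,"dy":-0.63,"dz":0.3,"az":0.12,"fingers":-1},
    {"dx":0.72,"dy":-0.76,"dz":0.35,"az":0.15,"fingers":-1},
    {"dx":0.84,"dy":-0.9,"dz":0.4,"az":0.18,"fingers":-1},
    {"dx":0.95,"dy":-1,"dz":0.45,"az":0.2,"fingers":-1},
  ],
  squeeze=40,
)

```text
validation failed for argument at $.mo...
```

```bash
cat >> h.py <<'E'
from scipy.spatial.transform import Rotation as R
def st():
    s=r.observe(); q=s['tool_rot']; M=R.from_quat([q[1],q[2],q[3],q[0]]).as_matrix()
    print('t',round(s['t'],2),'pos',s['position'].round(1),'q',s['qpos'].round(2),'F',s['wrist_force'].round(1),'op',round(s['opening'],1)); print('y',M[:,1].round(3),'z',M[:,2].round(3)); return s,M
E
python3 -c "from h import *; st()"
```

```text
t 1.4 pos [235.3 469.3 193.4] q [ 1.11  0.26 -0.14  1.17  0.    1.57] F [ 0.5 -0.3  0.5] op 85.4
y [-0. -0. -1.] z [ 0.448  0.894 -0.   ]
```

>>> carry_out(
  motion=[
    {"dx":0.12,"dy":-0.12,"dz":0.06,"ax":0.0,"ay":0.0,"az":0.02,"fingers":-1.0},
    {"dx":0.24,"dy":-0.25,"dz":0.12,"ax":0.0,"ay":0.0,"az":0.05,"fingers":-1.0},
    {"dx":0.36,"dy":-0.38,"dz":0.18,"ax":0.0,"ay":0.0,"az":0.08,"fingers":-1.0},
    {"dx":0.48,"dy":-0.5,"dz":0.25,"ax":0.0,"ay":0.0,"az":0.1,"fingers":-1.0},
    {"dx":0.6,"dy":-0.63,"dz":0.3,"ax":0.0,"ay":0.0,"az":0.12,"fingers":-1.0},
    {"dx":0.72,"dy":-0.76,"dz":0.35,"ax":0.0,"ay":0.0,"az":0.15,"fingers":-1.0},
    {"dx":0.84,"dy":-0.9,"dz":0.4,"ax":0.0,"ay":0.0,"az":0.18,"fingers":-1.0},
    {"dx":0.95,"dy":-1.0,"dz":0.45,"ax":0.0,"ay":0.0,"az":0.2,"fingers":-1.0},
  ],
  squeeze=40,
)

```text
t: 2.2
position: [311.7, 388.6, 229.6]
tool_rot: [-0.705, 0.705, -0.053, 0.053]
wrist_force: [-0.2, -0.1, -0.5]
opening: 85.4
```

```bash
python3 -c "from h import *; st()"
```

```text
t 2.2 pos [311.7 388.6 229.6] q [ 0.89  0.2  -0.12  1.25 -0.    1.04] F [-0.2 -0.1 -0.5] op 85.4
y [ 0. -0. -1.] z [ 0.149  0.989 -0.   ]
```

>>> carry_out(
  motion=[
    {"dx":0.11,"dy":-0.12,"dz":0.0,"ax":0.0,"ay":0.0,"az":0.02,"fingers":-1.0},
    {"dx":0.22,"dy":-0.25,"dz":0.0,"ax":0.0,"ay":0.0,"az":0.04,"fingers":-1.0},
    {"dx":0.34,"dy":-0.38,"dz":0.0,"ax":0.0,"ay":0.0,"az":0.06,"fingers":-1.0},
    {"dx":0.45,"dy":-0.5,"dz":0.0,"ax":0.0,"ay":0.0,"az":0.08,"fingers":-1.0},
    {"dx":0.56,"dy":-0.63,"dz":0.0,"ax":0.0,"ay":0.0,"az":0.1,"fingers":-1.0},
    {"dx":0.67,"dy":-0.76,"dz":0.0,"ax":0.0,"ay":0.0,"az":0.1,"fingers":-1.0},
    {"dx":0.8,"dy":-0.9,"dz":0.0,"ax":0.0,"ay":0.0,"az":0.1,"fingers":-1.0},
    {"dx":0.9,"dy":-1.0,"dz":0.0,"ax":0.0,"ay":0.0,"az":0.1,"fingers":-1.0},
  ],
  squeeze=40,
)

```text
t: 3.0
position: [384.3, 307.8, 229.7]
tool_rot: [-0.707, 0.707, 0.002, -0.002]
wrist_force: [0.1, -0.2, 1.0]
opening: 85.8
```

>>> carry_out(
  motion=[
    {"dx":0.11,"dy":-0.12,"dz":0.0,"ax":0.0,"ay":0.0,"az":0.0,"fingers":-1.0},
    {"dx":0.22,"dy":-0.25,"dz":0.0,"ax":0.0,"ay":0.0,"az":0.0,"fingers":-1.0},
    {"dx":0.34,"dy":-0.38,"dz":0.0,"ax":0.0,"ay":0.0,"az":0.0,"fingers":-1.0},
    {"dx":0.45,"dy":-0.5,"dz":0.0,"ax":0.0,"ay":0.0,"az":0.0,"fingers":-1.0},
    {"dx":0.56,"dy":-0.63,"dz":0.0,"ax":0.0,"ay":0.0,"az":0.0,"fingers":-1.0},
    {"dx":0.67,"dy":-0.76,"dz":0.0,"ax":0.0,"ay":0.0,"az":0.0,"fingers":-1.0},
    {"dx":0.8,"dy":-0.9,"dz":0.0,"ax":0.0,"ay":0.0,"az":0.0,"fingers":-1.0},
    {"dx":0.9,"dy":-1.0,"dz":0.0,"ax":0.0,"ay":0.0,"az":0.0,"fingers":-1.0},
  ],
  squeeze=40,
)

```text
t: 3.8
position: [457.2, 226.7, 229.6]
tool_rot: [-0.707, 0.707, 0.002, -0.002]
wrist_force: [0.2, -0.6, 0.8]
opening: 85.6
```

>>> carry_out(
  motion=[
    {"dx":0.11,"dy":-0.12,"dz":0.0,"ax":0.0,"ay":0.0,"az":0.0,"fingers":-1.0},
    {"dx":0.22,"dy":-0.25,"dz":0.0,"ax":0.0,"ay":0.0,"az":0.0,"fingers":-1.0},
    {"dx":0.34,"dy":-0.38,"dz":0.0,"ax":0.0,"ay":0.0,"az":0.0,"fingers":-1.0},
    {"dx":0.45,"dy":-0.5,"dz":0.0,"ax":0.0,"ay":0.0,"az":0.0,"fingers":-1.0},
    {"dx":0.56,"dy":-0.63,"dz":0.0,"ax":0.0,"ay":0.0,"az":0.0,"fingers":-1.0},
    {"dx":0.67,"dy":-0.76,"dz":0.0,"ax":0.0,"ay":0.0,"az":0.0,"fingers":-1.0},
    {"dx":0.8,"dy":-0.9,"dz":0.0,"ax":0.0,"ay":0.0,"az":0.0,"fingers":-1.0},
    {"dx":0.9,"dy":-1.0,"dz":0.0,"ax":0.0,"ay":0.0,"az":0.0,"fingers":-1.0},
  ],
  squeeze=40,
)

```text
t: 4.6
position: [530.2, 145.7, 229.6]
tool_rot: [-0.707, 0.707, 0.002, -0.002]
wrist_force: [-0.4, 0.5, -0.6]
opening: 85.2
```

>>> carry_out(
  motion=[
    {"dx":0.11,"dy":-0.12,"dz":0.0,"ax":0.0,"ay":0.0,"az":0.0,"fingers":-1.0},
    {"dx":0.22,"dy":-0.25,"dz":0.0,"ax":0.0,"ay":0.0,"az":0.0,"fingers":-1.0},
    {"dx":0.34,"dy":-0.38,"dz":0.0,"ax":0.0,"ay":0.0,"az":0.0,"fingers":-1.0},
    {"dx":0.45,"dy":-0.5,"dz":0.0,"ax":0.0,"ay":0.0,"az":0.0,"fingers":-1.0},
    {"dx":0.56,"dy":-0.63,"dz":0.0,"ax":0.0,"ay":0.0,"az":0.0,"fingers":-1.0},
    {"dx":0.67,"dy":-0.76,"dz":0.0,"ax":0.0,"ay":0.0,"az":0.0,"fingers":-1.0},
    {"dx":0.8,"dy":-0.9,"dz":0.0,"ax":0.0,"ay":0.0,"az":0.0,"fingers":-1.0},
    {"dx":0.9,"dy":-1.0,"dz":0.0,"ax":0.0,"ay":0.0,"az":0.0,"fingers":-1.0},
  ],
  squeeze=40,
)

```text
t: 5.4
position: [603.2, 64.5, 229.6]
tool_rot: [-0.707, 0.707, 0.002, -0.002]
wrist_force: [-0.1, 0.0, -0.2]
opening: 85.4
```

Tracking is accurate. Go over the jar (666, 2), and look with the wrist camera.

>>> carry_out(
  motion=[
    {"dx":0.13,"dy":-0.13,"dz":0.0,"ax":0.0,"ay":0.0,"az":0.0,"fingers":-1.0},
    {"dx":0.26,"dy":-0.26,"dz":0.0,"ax":0.0,"ay":0.0,"az":0.0,"fingers":-1.0},
    {"dx":0.4,"dy":-0.4,"dz":0.0,"ax":0.0,"ay":0.0,"az":0.0,"fingers":-1.0},
    {"dx":0.52,"dy":-0.52,"dz":0.0,"ax":0.0,"ay":0.0,"az":0.0,"fingers":-1.0},
    {"dx":0.65,"dy":-0.65,"dz":0.0,"ax":0.0,"ay":0.0,"az":0.0,"fingers":-1.0},
    {"dx":0.78,"dy":-0.78,"dz":-0.2,"ax":0.0,"ay":0.0,"az":0.0,"fingers":-1.0},
    {"dx":0.78,"dy":-0.78,"dz":-0.4,"ax":0.0,"ay":0.0,"az":0.0,"fingers":-1.0},
    {"dx":0.78,"dy":-0.78,"dz":-0.6,"ax":0.0,"ay":0.0,"az":0.0,"fingers":-1.0},
  ],
  squeeze=40,
)

```text
t: 6.2
position: [666.0, 1.3, 179.4]
tool_rot: [-0.707, 0.707, 0.001, -0.002]
wrist_force: [-0.0, 0.4, 1.0]
opening: 85.6
```

```bash
python3 -c "
from h import *; st()
f=cams.grab_frame('wrist'); save(f,'w1.png'); g=cams.grab_frame('side'); save(g,'s1.png')
print([(d['at'],d['confidence']) for d in finder.landmark_of(f,'jar')],[(d['at'],d['confidence']) for d in finder.landmark_of(g,'jar')])
print([(d['at'],d['confidence']) for d in finder.landmark_of(f,'niche')],[(d['at'],d['confidence']) for d in finder.landmark_of(f,'block')])"
```

```text
t 6.2 pos [666.    1.3 179.4] q [ 0.    0.51  0.22  1.28 -0.   -0.  ] F [-0.   0.4  1. ] op 85.6
y [-0.    -0.001 -1.   ] z [-0.004  1.    -0.001]
[([671.1, 2.0, 1.0], 0.94), ([794.4, -62.3, 1.9], 0.64), ([794.2, 141.2, 0.9], 0.54)] [([800.4, -67.1, -0.4], 0.85), ([665.0, 3.7, -1.3], 0.67), ([792.5, 141.0, -0.6], 0.61)]
[] [([714.0, 117.5, 74.6], 0.72), ([667.0, 1.9, -1.2], 0.51)]
```

View pics/w1.png

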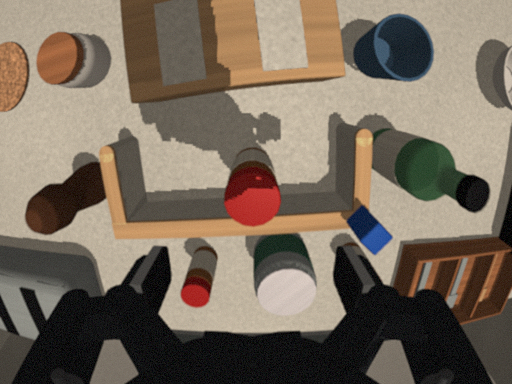

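View pics/s1.png

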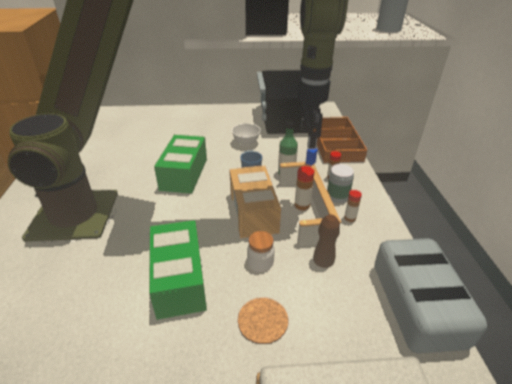

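```bash
cat >> h.py <<'E'
def wray(f,s,uv,z):
    q=s['tool_rot'];M=R.from_quat([q[1],q[2],q[3],q[0]]).as_matrix(); T=np.array(f['tool_from_camera']);K=np.array(f['mtx'])
    a=np.array([uv[0]-K[0,2],uv[1]-K[1,2]]); rr=np.hypot(*a); th=rr/K[0,0]
    d=np.array([a[0]/rr*np.sin(th),-a[1]/rr*np.sin(th),-np.cos(th)])
    d=M@T[:3,:3]@d; o=s['position']+M@T[:3,3]; return o+d*(z-o[2])/d[2]
E
python3 -c "
from h import *; s,M=st()
f=cams.grab_frame('wrist')
for u,z in (((252,196),130),((252,168),130),((252,224),130),((286,290),95),((357,135),76),((108,153),76),((117,226),76)): print(u,z,wray(f,s,u,z).round(1))"
```

```text
t 6.5 pos [666.1   2.1 182.2] q [ 0.    0.51  0.23  1.28 -0.   -0.  ] F [ 0.1  0.1 -0.1] op 85.1
y [ 0.002 -0.001 -1.   ] z [-0.005  1.    -0.001]
(252, 196) 130 [665.2   2.5 130. ]
(252, 168) 130 [641.5   2.3 130. ]
(252, 224) 130 [690.5   2.6 130. ]
(286, 290) 95 [787.5  41.1  95. ]
(357, 135) 76 [618.5 107.9  76. ]
(108, 153) 76 [ 636.8 -149.9   76. ]
(117, 226) 76 [ 720.9 -150.9   76. ]
```

>>> carry_out(
  motion=[
    {"dx":0.0,"dy":0.0,"dz":-0.15,"ax":0.0,"ay":0.0,"az":0.0,"fingers":-1.0},
    {"dx":0.0,"dy":0.0,"dz":-0.3,"ax":0.0,"ay":0.0,"az":0.0,"fingers":-1.0},
    {"dx":0.0,"dy":0.0,"dz":-0.45,"ax":0.0,"ay":0.0,"az":0.0,"fingers":-1.0},
    {"dx":0.0,"dy":0.0,"dz":-0.6,"ax":0.0,"ay":0.0,"az":0.0,"fingers":-1.0},
    {"dx":0.0,"dy":0.0,"dz":-0.75,"ax":0.0,"ay":0.0,"az":0.0,"fingers":-1.0},
    {"dx":0.0,"dy":0.0,"dz":-0.85,"ax":0.0,"ay":0.0,"az":0.0,"fingers":-1.0},
    {"dx":0.0,"dy":0.0,"dz":-0.95,"ax":0.0,"ay":0.0,"az":0.0,"fingers":-1.0},
    {"dx":0.0,"dy":0.0,"dz":-1.0,"ax":0.0,"ay":0.0,"az":0.0,"fingers":-1.0},
  ],
  squeeze=40,
)

```text
t: 7.35
position: [665.9, 2.2, 101.4]
tool_rot: [-0.707, 0.707, 0.002, -0.001]
wrist_force: [0.5, 1.0, 1.1]
opening: 85.0
```

>>> carry_out(
  motion=[
    {"dx":0.0,"dy":0.0,"dz":-0.1,"ax":0.0,"ay":0.0,"az":0.0,"fingers":-1.0},
    {"dx":0.0,"dy":0.0,"dz":-0.2,"ax":0.0,"ay":0.0,"az":0.0,"fingers":-1.0},
    {"dx":0.0,"dy":0.0,"dz":-0.33,"ax":0.0,"ay":0.0,"az":0.0,"fingers":-0.5},
    {"dx":0.0,"dy":0.0,"dz":-0.33,"ax":0.0,"ay":0.0,"az":0.0,"fingers":1.0},
    {"dx":0.0,"dy":0.0,"dz":-0.33,"ax":0.0,"ay":0.0,"az":0.0,"fingers":1.0},
    {"dx":0.0,"dy":0.0,"dz":-0.33,"ax":0.0,"ay":0.0,"az":0.0,"fingers":1.0},
    {"dx":0.0,"dy":0.0,"dz":-0.33,"ax":0.0,"ay":0.0,"az":0.0,"fingers":1.0},
    {"dx":0.0,"dy":0.0,"dz":-0.33,"ax":0.0,"ay":0.0,"az":0.0,"fingers":1.0},
  ],
  squeeze=40,
)

```text
t: 8.15
position: [665.8, 2.2, 75.0]
tool_rot: [-0.707, 0.707, 0.002, -0.001]
wrist_force: [-0.2, 0.7, -2.6]
opening: 46.2
```

>>> carry_out(
  motion=[
    {"dx":0.0,"dy":0.0,"dz":0.06,"ax":0.0,"ay":0.0,"az":0.0,"fingers":1.0},
    {"dx":0.0,"dy":0.0,"dz":0.15,"ax":0.0,"ay":0.0,"az":0.0,"fingers":1.0},
    {"dx":0.0,"dy":0.0,"dz":0.3,"ax":0.0,"ay":0.0,"az":0.0,"fingers":1.0},
    {"dx":0.0,"dy":0.0,"dz":0.45,"ax":0.0,"ay":0.0,"az":0.0,"fingers":1.0},
    {"dx":0.0,"dy":0.0,"dz":0.6,"ax":0.0,"ay":0.0,"az":0.0,"fingers":1.0},
    {"dx":0.0,"dy":0.0,"dz":0.75,"ax":0.0,"ay":0.0,"az":0.0,"fingers":1.0},
    {"dx":0.0,"dy":0.0,"dz":0.9,"ax":0.0,"ay":0.0,"az":0.0,"fingers":1.0},
    {"dx":0.0,"dy":0.0,"dz":1.0,"ax":0.0,"ay":0.0,"az":0.0,"fingers":1.0},
  ],
  squeeze=40,
)

```text
t: 8.95
position: [666.3, 2.2, 156.7]
tool_rot: [-0.707, 0.707, 0.003, -0.001]
wrist_force: [0.1, -0.5, -2.1]
opening: 46.5
```

```bash
python3 -c "
from h import *; st()
g=cams.grab_frame('side'); save(g,'s2.png')"
```

```text
t 8.95 pos [666.3   2.2 156.7] q [ 0.    0.52  0.17  1.22 -0.   -0.  ] F [ 0.1 -0.5 -2.1] op 46.5
y [ 0.003 -0.    -1.   ] z [-0.005  1.    -0.001]
```

View pics/s2.png

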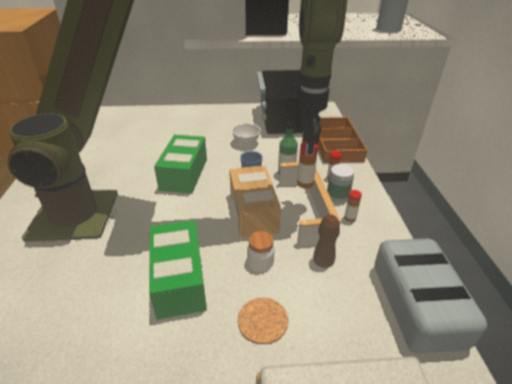

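>>> carry_out(
  motion=[
    {"dx":0.0,"dy":-0.05,"dz":0.12,"ax":0.0,"ay":0.0,"az":0.0,"fingers":1.0},
    {"dx":-0.05,"dy":-0.15,"dz":0.25,"ax":0.0,"ay":0.0,"az":0.0,"fingers":1.0},
    {"dx":-0.1,"dy":-0.3,"dz":0.37,"ax":0.0,"ay":0.0,"az":0.0,"fingers":1.0},
    {"dx":-0.17,"dy":-0.45,"dz":0.5,"ax":0.0,"ay":0.0,"az":0.0,"fingers":1.0},
    {"dx":-0.25,"dy":-0.6,"dz":0.5,"ax":0.0,"ay":0.0,"az":0.0,"fingers":1.0},
    {"dx":-0.35,"dy":-0.75,"dz":0.5,"ax":0.0,"ay":0.0,"az":0.0,"fingers":1.0},
    {"dx":-0.42,"dy":-0.88,"dz":0.5,"ax":0.0,"ay":0.0,"az":0.0,"fingers":1.0},
    {"dx":-0.5,"dy":-1.0,"dz":0.5,"ax":0.0,"ay":0.0,"az":0.0,"fingers":1.0},
  ],
  squeeze=40,
)

```text
t: 9.8
position: [625.8, -79.0, 197.3]
tool_rot: [-0.707, 0.707, 0.003, -0.0]
wrist_force: [-0.5, 0.3, -2.0]
opening: 46.5
```

>>> carry_out(
  motion=[
    {"dx":-0.06,"dy":-0.12,"dz":0.0,"ax":0.0,"ay":0.0,"az":0.0,"fingers":1.0},
    {"dx":-0.12,"dy":-0.25,"dz":0.0,"ax":0.0,"ay":0.0,"az":0.0,"fingers":1.0},
    {"dx":-0.18,"dy":-0.38,"dz":0.0,"ax":0.0,"ay":0.0,"az":0.0,"fingers":1.0},
    {"dx":-0.25,"dy":-0.5,"dz":0.0,"ax":0.0,"ay":0.0,"az":0.0,"fingers":1.0},
    {"dx":-0.32,"dy":-0.63,"dz":0.0,"ax":0.0,"ay":0.0,"az":0.0,"fingers":1.0},
    {"dx":-0.38,"dy":-0.75,"dz":0.0,"ax":0.0,"ay":0.0,"az":0.0,"fingers":1.0},
    {"dx":-0.44,"dy":-0.88,"dz":0.0,"ax":0.0,"ay":0.0,"az":0.0,"fingers":1.0},
    {"dx":-0.5,"dy":-1.0,"dz":0.0,"ax":0.0,"ay":0.0,"az":0.0,"fingers":1.0},
  ],
  squeeze=40,
)

```text
t: 10.6
position: [585.5, -159.8, 197.3]
tool_rot: [-0.707, 0.707, 0.003, -0.0]
wrist_force: [0.6, 0.2, -2.2]
opening: 46.5
```

>>> carry_out(
  motion=[
    {"dx":-0.05,"dy":-0.12,"dz":0.0,"ax":0.0,"ay":0.0,"az":0.0,"fingers":1.0},
    {"dx":-0.1,"dy":-0.25,"dz":0.0,"ax":0.0,"ay":0.0,"az":0.0,"fingers":1.0},
    {"dx":-0.15,"dy":-0.38,"dz":0.0,"ax":0.0,"ay":0.0,"az":0.0,"fingers":1.0},
    {"dx":-0.2,"dy":-0.5,"dz":0.0,"ax":0.0,"ay":0.0,"az":0.0,"fingers":1.0},
    {"dx":-0.25,"dy":-0.63,"dz":0.0,"ax":0.0,"ay":0.0,"az":0.0,"fingers":1.0},
    {"dx":-0.3,"dy":-0.75,"dz":0.0,"ax":0.0,"ay":0.0,"az":0.0,"fingers":1.0},
    {"dx":-0.35,"dy":-0.88,"dz":0.0,"ax":0.0,"ay":0.0,"az":0.0,"fingers":1.0},
    {"dx":-0.4,"dy":-1.0,"dz":0.0,"ax":0.0,"ay":0.0,"az":0.0,"fingers":1.0},
  ],
  squeeze=40,
)

```text
t: 11.4
position: [553.2, -240.7, 197.3]
tool_rot: [-0.707, 0.707, 0.003, -0.0]
wrist_force: [0.2, -1.2, -2.2]
opening: 46.6
```

>>> carry_out(
  motion=[
    {"dx":-0.05,"dy":-0.12,"dz":0.0,"ax":0.0,"ay":0.0,"az":0.0,"fingers":1.0},
    {"dx":-0.1,"dy":-0.25,"dz":0.0,"ax":0.0,"ay":0.0,"az":0.0,"fingers":1.0},
    {"dx":-0.15,"dy":-0.38,"dz":0.0,"ax":0.0,"ay":0.0,"az":0.0,"fingers":1.0},
    {"dx":-0.2,"dy":-0.5,"dz":0.0,"ax":0.0,"ay":0.0,"az":0.0,"fingers":1.0},
    {"dx":-0.25,"dy":-0.63,"dz":0.0,"ax":0.0,"ay":0.0,"az":0.0,"fingers":1.0},
    {"dx":-0.3,"dy":-0.75,"dz":0.0,"ax":0.0,"ay":0.0,"az":0.0,"fingers":1.0},
    {"dx":-0.35,"dy":-0.88,"dz":0.0,"ax":0.0,"ay":0.0,"az":0.0,"fingers":1.0},
    {"dx":-0.4,"dy":-1.0,"dz":0.0,"ax":0.0,"ay":0.0,"az":0.0,"fingers":1.0},
  ],
  squeeze=40,
)

```text
t: 12.2
position: [520.8, -321.6, 197.3]
tool_rot: [-0.707, 0.707, 0.003, -0.0]
wrist_force: [-0.8, 1.0, -3.2]
opening: 46.4
```

>>> carry_out(
  motion=[
    {"dx":-0.01,"dy":-0.14,"dz":0.0,"ax":0.0,"ay":0.0,"az":0.0,"fingers":1.0},
    {"dx":-0.02,"dy":-0.28,"dz":-0.1,"ax":0.0,"ay":0.0,"az":0.0,"fingers":1.0},
    {"dx":-0.03,"dy":-0.42,"dz":-0.25,"ax":0.0,"ay":0.0,"az":0.0,"fingers":1.0},
    {"dx":-0.04,"dy":-0.56,"dz":-0.4,"ax":0.0,"ay":0.0,"az":0.0,"fingers":1.0},
    {"dx":-0.05,"dy":-0.7,"dz":-0.55,"ax":0.0,"ay":0.0,"az":0.0,"fingers":1.0},
    {"dx":-0.05,"dy":-0.7,"dz":-0.7,"ax":0.0,"ay":0.0,"az":0.0,"fingers":1.0},
    {"dx":-0.05,"dy":-0.7,"dz":-0.85,"ax":0.0,"ay":0.0,"az":0.0,"fingers":1.0},
    {"dx":-0.05,"dy":-0.7,"dz":-1.0,"ax":0.0,"ay":0.0,"az":0.0,"fingers":1.0},
  ],
  squeeze=40,
)

```text
t: 13.0
position: [516.7, -377.0, 116.0]
tool_rot: [0.707, -0.707, -0.003, 0.001]
wrist_force: [-0.3, 0.5, -1.6]
opening: 46.6
```

```bash
python3 -c "
from h import *; st()
g=cams.grab_frame('side'); save(g,'s3.png');  g=cams.grab_frame('top'); save(g,'t3.png'); print(g['img'].shape)"
```

```text
t 13.0 pos [ 516.7 -377.   116. ] q [-0.63  0.49  0.02  1.09  0.   -0.64] F [-0.3  0.5 -1.6] op 46.6
y [ 0.003  0.    -1.   ] z [-0.005  1.     0.   ]
(384, 512, 3)
```

View pics/s3.png

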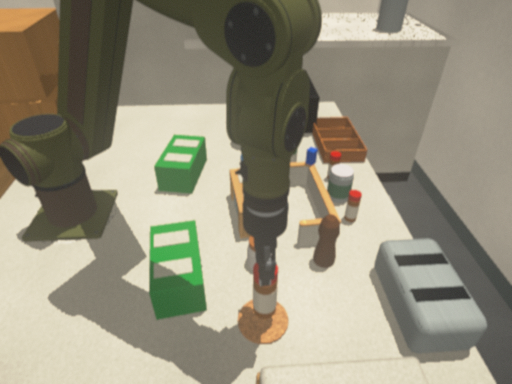

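View pics/t3.png

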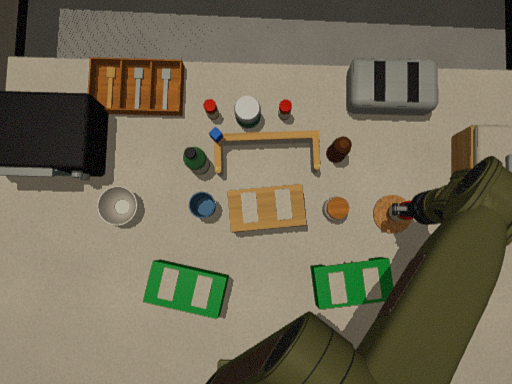

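>>> carry_out(
  motion=[
    {"dx":0.0,"dy":0.0,"dz":-0.1,"ax":0.0,"ay":0.0,"az":0.0,"fingers":1.0},
    {"dx":0.0,"dy":0.0,"dz":-0.2,"ax":0.0,"ay":0.0,"az":0.0,"fingers":1.0},
    {"dx":0.0,"dy":0.0,"dz":-0.28,"ax":0.0,"ay":0.0,"az":0.0,"fingers":1.0},
    {"dx":0.0,"dy":0.0,"dz":-0.34,"ax":0.0,"ay":0.0,"az":0.0,"fingers":1.0},
    {"dx":0.0,"dy":0.0,"dz":-0.37,"ax":0.0,"ay":0.0,"az":0.0,"fingers":1.0},
    {"dx":0.0,"dy":0.0,"dz":-0.39,"ax":0.0,"ay":0.0,"az":0.0,"fingers":1.0},
    {"dx":0.0,"dy":0.0,"dz":-0.41,"ax":0.0,"ay":0.0,"az":0.0,"fingers":1.0},
    {"dx":0.0,"dy":0.0,"dz":-0.41,"ax":0.0,"ay":0.0,"az":0.0,"fingers":1.0},
  ],
  squeeze=40,
)

```text
t: 13.9
position: [515.9, -376.3, 82.6]
tool_rot: [0.708, -0.707, -0.002, 0.001]
wrist_force: [0.4, 0.7, -0.8]
opening: 45.9
```

>>> carry_out(
  motion=[
    {"dx":0.0,"dy":0.0,"dz":-0.01,"ax":0.0,"ay":0.0,"az":0.0,"fingers":1.0},
    {"dx":0.0,"dy":0.0,"dz":-0.01,"ax":0.0,"ay":0.0,"az":0.0,"fingers":0.0},
    {"dx":0.0,"dy":0.0,"dz":-0.01,"ax":0.0,"ay":0.0,"az":0.0,"fingers":-0.4},
    {"dx":0.0,"dy":0.0,"dz":-0.01,"ax":0.0,"ay":0.0,"az":0.0,"fingers":-1.0},
    {"dx":0.0,"dy":0.0,"dz":-0.01,"ax":0.0,"ay":0.0,"az":0.0,"fingers":-1.0},
    {"dx":0.0,"dy":0.0,"dz":-0.01,"ax":0.0,"ay":0.0,"az":0.0,"fingers":-1.0},
    {"dx":0.0,"dy":0.0,"dz":-0.01,"ax":0.0,"ay":0.0,"az":0.0,"fingers":-1.0},
    {"dx":0.0,"dy":0.0,"dz":0.1,"ax":0.0,"ay":0.0,"az":0.0,"fingers":-1.0},
  ],
  squeeze=40,
)

```text
t: 14.7
position: [514.9, -375.6, 89.5]
tool_rot: [0.708, -0.706, -0.001, 0.002]
wrist_force: [-0.3, 0.8, -0.1]
opening: 85.3
```

```bash
python3 -c "
from h import *; st()
f=cams.grab_frame('wrist'); save(f,'w4.png')
print([(d['at'],d['confidence']) for d in finder.landmark_of(f,'jar')])
print([(d['at'],d['confidence']) for d in finder.landmark_of(f,'coaster')])"
```

```text
t 14.7 pos [ 514.9 -375.6   89.5] q [-0.63  0.51 -0.03  1.04  0.   -0.64] F [-0.3  0.8 -0.1] op 85.3
y [-0.001  0.003 -1.   ] z [-0.005  1.     0.003]
[([517.6, -379.6, 7.7], 0.88)]
[]
```

View pics/w4.png

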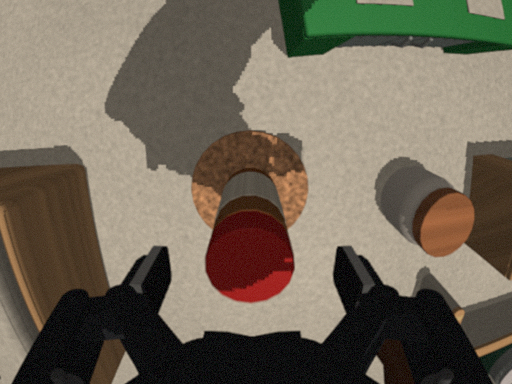

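>>> carry_out(
  motion=[
    {"dx":0.0,"dy":0.0,"dz":0.15,"ax":0.0,"ay":0.0,"az":0.0,"fingers":-1.0},
    {"dx":0.0,"dy":0.0,"dz":0.35,"ax":0.0,"ay":0.0,"az":0.0,"fingers":-1.0},
    {"dx":0.0,"dy":0.0,"dz":0.6,"ax":0.0,"ay":0.0,"az":0.0,"fingers":-1.0},
    {"dx":0.0,"dy":0.0,"dz":0.85,"ax":0.0,"ay":0.0,"az":0.0,"fingers":-1.0},
    {"dx":0.0,"dy":0.2,"dz":1.0,"ax":0.0,"ay":0.0,"az":0.0,"fingers":1.0},
    {"dx":-0.05,"dy":0.5,"dz":1.0,"ax":0.0,"ay":0.0,"az":0.0,"fingers":1.0},
    {"dx":-0.1,"dy":0.75,"dz":1.0,"ax":0.0,"ay":0.0,"az":0.0,"fingers":1.0},
    {"dx":-0.15,"dy":1.0,"dz":1.0,"ax":0.0,"ay":0.0,"az":0.0,"fingers":1.0},
  ],
  squeeze=60,
)

```text
t: 15.65
position: [504.3, -294.9, 172.2]
tool_rot: [0.707, -0.707, -0.003, 0.001]
wrist_force: [0.6, 0.8, 0.3]
opening: 28.3
```

>>> carry_out(
  motion=[
    {"dx":-0.03,"dy":0.14,"dz":0.0,"ax":0.0,"ay":-0.04,"az":0.0,"fingers":1.0},
    {"dx":-0.06,"dy":0.28,"dz":0.0,"ax":0.0,"ay":-0.08,"az":0.0,"fingers":1.0},
    {"dx":-0.09,"dy":0.42,"dz":0.0,"ax":0.0,"ay":-0.12,"az":0.0,"fingers":1.0},
    {"dx":-0.12,"dy":0.56,"dz":0.0,"ax":0.0,"ay":-0.16,"az":0.0,"fingers":1.0},
    {"dx":-0.16,"dy":0.7,"dz":0.0,"ax":0.0,"ay":-0.2,"az":0.0,"fingers":1.0},
    {"dx":-0.2,"dy":0.8,"dz":0.0,"ax":0.0,"ay":-0.25,"az":0.0,"fingers":1.0},
    {"dx":-0.23,"dy":0.9,"dz":0.0,"ax":0.0,"ay":-0.3,"az":0.0,"fingers":1.0},
    {"dx":-0.25,"dy":1.0,"dz":0.0,"ax":0.0,"ay":-0.33,"az":0.0,"fingers":1.0},
  ],
  squeeze=60,
)

```text
t: 16.45
position: [482.2, -212.6, 171.7]
tool_rot: [0.683, -0.683, -0.185, -0.181]
wrist_force: [-1.3, 0.6, 0.3]
opening: 0.2
```

>>> carry_out(
  motion=[
    {"dx":-0.03,"dy":0.14,"dz":0.0,"ax":0.0,"ay":0.0,"az":0.0,"fingers":1.0},
    {"dx":-0.06,"dy":0.28,"dz":0.0,"ax":0.0,"ay":0.0,"az":0.0,"fingers":1.0},
    {"dx":-0.09,"dy":0.42,"dz":0.0,"ax":0.0,"ay":0.0,"az":0.0,"fingers":1.0},
    {"dx":-0.12,"dy":0.56,"dz":0.0,"ax":0.0,"ay":0.0,"az":0.0,"fingers":1.0},
    {"dx":-0.16,"dy":0.7,"dz":0.0,"ax":0.0,"ay":0.0,"az":0.0,"fingers":1.0},
    {"dx":-0.2,"dy":0.8,"dz":0.0,"ax":0.0,"ay":0.0,"az":0.0,"fingers":1.0},
    {"dx":-0.23,"dy":0.9,"dz":0.0,"ax":0.0,"ay":0.0,"az":0.0,"fingers":1.0},
    {"dx":-0.25,"dy":1.0,"dz":0.0,"ax":0.0,"ay":0.0,"az":0.0,"fingers":1.0},
  ],
  squeeze=60,
)

```text
t: 17.25
position: [462.1, -131.9, 171.6]
tool_rot: [0.683, -0.683, -0.184, -0.181]
wrist_force: [-0.1, 0.5, -0.5]
opening: -0.0
```

```bash
python3 -c "
from h import *; st()"
```

```text
t 17.25 pos [ 462.1 -131.9  171.6] q [-0.44 -0.15 -0.81  0.43  0.22 -0.39] F [-0.1  0.5 -0.5] op -0.0
y [ 0.499  0.002 -0.867] z [-0.005  1.    -0.001]
```

>>> carry_out(
  motion=[
    {"dx":-0.05,"dy":0.14,"dz":0.0,"ax":0.0,"ay":0.0,"az":0.0,"fingers":1.0},
    {"dx":-0.1,"dy":0.28,"dz":0.0,"ax":0.0,"ay":0.0,"az":0.0,"fingers":1.0},
    {"dx":-0.15,"dy":0.42,"dz":0.0,"ax":0.0,"ay":0.0,"az":0.0,"fingers":1.0},
    {"dx":-0.2,"dy":0.56,"dz":0.0,"ax":0.0,"ay":0.0,"az":0.0,"fingers":1.0},
    {"dx":-0.25,"dy":0.7,"dz":0.0,"ax":0.0,"ay":0.0,"az":0.0,"fingers":1.0},
    {"dx":-0.32,"dy":0.8,"dz":0.0,"ax":0.0,"ay":0.0,"az":0.0,"fingers":1.0},
    {"dx":-0.38,"dy":0.9,"dz":0.0,"ax":0.0,"ay":0.0,"az":0.0,"fingers":1.0},
    {"dx":-0.44,"dy":1.0,"dz":0.0,"ax":0.0,"ay":0.0,"az":0.0,"fingers":1.0},
  ],
  squeeze=60,
)

```text
t: 18.05
position: [426.4, -51.4, 171.6]
tool_rot: [0.683, -0.683, -0.184, -0.181]
wrist_force: [-0.0, -0.0, 0.2]
opening: -0.3
```

>>> carry_out(
  motion=[
    {"dx":-0.01,"dy":0.14,"dz":-0.05,"ax":0.0,"ay":0.0,"az":0.0,"fingers":1.0},
    {"dx":-0.02,"dy":0.28,"dz":-0.1,"ax":0.0,"ay":0.0,"az":0.0,"fingers":1.0},
    {"dx":-0.04,"dy":0.42,"dz":-0.18,"ax":0.0,"ay":0.0,"az":0.0,"fingers":1.0},
    {"dx":-0.06,"dy":0.56,"dz":-0.26,"ax":0.0,"ay":0.0,"az":0.0,"fingers":1.0},
    {"dx":-0.08,"dy":0.7,"dz":-0.34,"ax":0.0,"ay":0.0,"az":0.0,"fingers":1.0},
    {"dx":-0.1,"dy":0.8,"dz":-0.42,"ax":0.0,"ay":0.0,"az":0.0,"fingers":1.0},
    {"dx":-0.11,"dy":0.9,"dz":-0.5,"ax":0.0,"ay":0.0,"az":0.0,"fingers":1.0},
    {"dx":-0.12,"dy":1.0,"dz":-0.6,"ax":0.0,"ay":0.0,"az":0.0,"fingers":1.0},
  ],
  squeeze=60,
)

```text
t: 18.85
position: [416.8, 29.2, 123.7]
tool_rot: [0.683, -0.683, -0.185, -0.181]
wrist_force: [0.9, 0.6, 0.7]
opening: -0.1
```

```bash
python3 -c "
from h import *; st()
f=cams.grab_frame('wrist'); save(f,'w5.png')
for n in ('left_stile','right_stile'): print([(d['at'],d['confidence']) for d in finder.landmark_of(f,n)])"
```

```text
t 18.85 pos [416.8  29.2 123.7] q [ 0.12 -0.24 -1.03  0.27 -0.06  0.1 ] F [0.9 0.6 0.7] op -0.1
y [ 0.5    0.002 -0.866] z [-0.005  1.    -0.   ]
[([461.0, 51.5, 48.4], 0.75)]
[([371.1, -163.0, 51.5], 0.86), ([471.1, -111.1, 50.4], 0.75)]
```

View pics/w5.png

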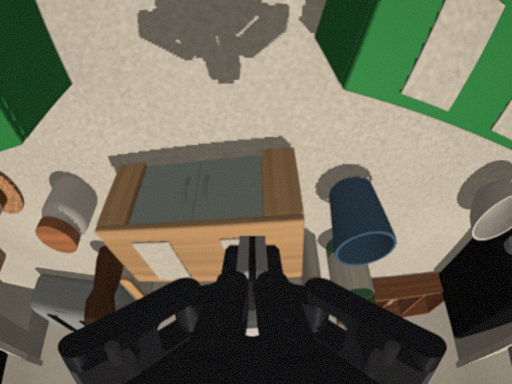

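>>> carry_out(
  motion=[
    {"dx":0.0,"dy":0.1,"dz":-0.12,"ax":0.0,"ay":0.0,"az":0.0,"fingers":1.0},
    {"dx":0.0,"dy":0.2,"dz":-0.25,"ax":0.0,"ay":0.0,"az":0.0,"fingers":1.0},
    {"dx":0.0,"dy":0.3,"dz":-0.38,"ax":0.0,"ay":0.0,"az":0.0,"fingers":1.0},
    {"dx":0.0,"dy":0.39,"dz":-0.5,"ax":0.0,"ay":0.0,"az":0.0,"fingers":1.0},
    {"dx":0.0,"dy":0.39,"dz":-0.63,"ax":0.0,"ay":0.0,"az":0.0,"fingers":1.0},
    {"dx":0.0,"dy":0.39,"dz":-0.76,"ax":0.0,"ay":0.0,"az":0.0,"fingers":1.0},
    {"dx":0.0,"dy":0.39,"dz":-0.9,"ax":0.0,"ay":0.0,"az":0.0,"fingers":1.0},
    {"dx":0.0,"dy":0.39,"dz":-1.0,"ax":0.0,"ay":0.0,"az":0.0,"fingers":1.0},
  ],
  squeeze=60,
)

```text
t: 19.8
position: [416.5, 60.0, 43.1]
tool_rot: [0.683, -0.683, -0.184, -0.18]
wrist_force: [0.4, 0.3, 0.9]
opening: 0.1
```

```bash
python3 -c "
from h import *; st()
f=cams.grab_frame('wrist'); save(f,'w6.png')
g=cams.grab_frame('side'); save(g,'s6.png')
"
```

```text
t 19.8 pos [416.5  60.   43.1] q [ 0.24 -0.05 -1.19 -0.08 -0.12  0.21] F [0.4 0.3 0.9] op 0.1
y [ 0.498  0.002 -0.867] z [-0.006  1.    -0.001]
```

View pics/w6.png

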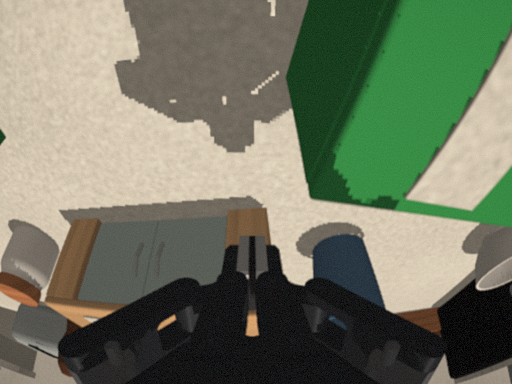

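View pics/s6.png

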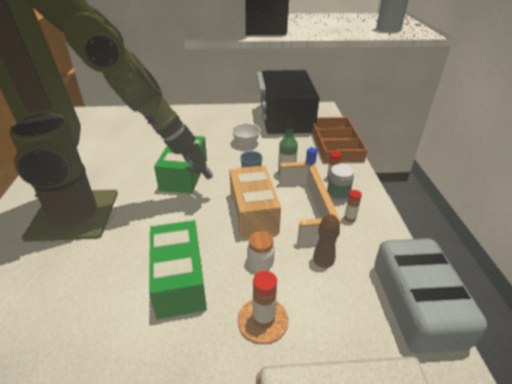

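>>> carry_out(
  motion=[
    {"dx":0.14,"dy":0.0,"dz":0.0,"ax":0.0,"ay":0.0,"az":0.0,"fingers":1.0},
    {"dx":0.26,"dy":0.0,"dz":0.0,"ax":0.0,"ay":0.0,"az":0.0,"fingers":1.0},
    {"dx":0.34,"dy":0.0,"dz":0.0,"ax":0.0,"ay":0.0,"az":0.0,"fingers":1.0},
    {"dx":0.42,"dy":0.01,"dz":0.0,"ax":0.0,"ay":0.0,"az":0.0,"fingers":1.0},
    {"dx":0.5,"dy":0.01,"dz":0.0,"ax":0.0,"ay":0.0,"az":0.0,"fingers":1.0},
    {"dx":0.58,"dy":0.02,"dz":0.0,"ax":0.0,"ay":0.0,"az":0.0,"fingers":1.0},
    {"dx":0.66,"dy":0.02,"dz":0.0,"ax":0.0,"ay":0.0,"az":0.0,"fingers":1.0},
    {"dx":0.72,"dy":0.02,"dz":0.0,"ax":0.0,"ay":0.0,"az":0.0,"fingers":1.0},
  ],
  squeeze=60,
)

```text
t: 20.7
position: [468.4, 61.9, 39.5]
tool_rot: [0.685, -0.684, -0.181, -0.176]
wrist_force: [-13.9, 3.0, 6.7]
opening: -0.5
```

```bash
python3 -c "
from h import *; st()
f=cams.grab_frame('wrist'); save(f,'w7.png')
g=cams.grab_frame('top'); save(g,'t7.png')
"
```

```text
t 20.7 pos [468.4  61.9  39.5] q [ 0.2   0.05 -1.1  -0.08 -0.1   0.17] F [-13.9   3.    6.7] op -0.5
y [ 0.489  0.004 -0.872] z [-0.008  1.    -0.   ]
```

View pics/w7.png

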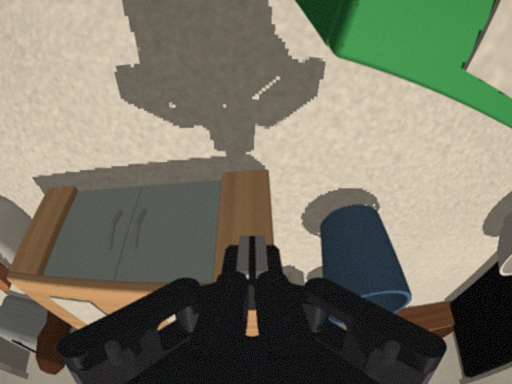

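View pics/t7.png

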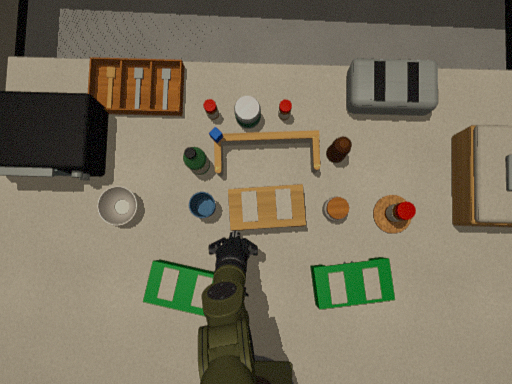

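```bash
cat >> h.py <<'E'
NI=(652.0,-19.5,0.06)
def tofr(x,y,n=NI):
    c,s=np.cos(n[2]),np.sin(n[2]); d=np.array([x-n[0],y-n[1]]); return c*d[0]+s*d[1],-s*d[0]+c*d[1]
def cabseg(img,dbg=None,xcut=None):
    hsv=cv2.cvtColor(img[:,:,::-1].copy(),cv2.COLOR_BGR2HSV)
    m=((hsv[...,0]>8)&(hsv[...,0]<24)&(hsv[...,1]>105)&(hsv[...,2]>110)).astype(np.uint8)
    return m
def cab(f,name=None,guess=None):
    """edge/region fit of top rectangle: minimise mismatch between rectangle mask and (wood or white label) """
    img=f['img']; m=cabseg(img)
    n,lab,stt,cen=cv2.connectedComponentsWithStats(m)
    best=None
    for i in range(1,n):
        if stt[i,4]>800 and 180<cen[i][0]<350 and 120<cen[i][1]<245:
            if best is None or stt[i,4]>stt[best,4]: best=i
    pts=np.argwhere(lab==best)[:,::-1].astype(np.float32)
    hull=cv2.convexHull(pts); rect=cv2.minAreaRect(hull); b=cv2.boxPoints(rect)
    W=np.array([ray(f,p,95) for p in b])
    # order : front-left etc by nearest
    c=W[:,:2].mean(0); E=W[:,:2]-c
    # long axis -> y
    d=[E[1]-E[0],E[2]-E[1]]; L=max(d,key=np.linalg.norm); L=L*np.sign(L[1]); yaw=np.arctan2(-L[0],L[1])
    a,bb=tofr(*c)
    print('cab world',c.round(1),'yaw',round(yaw,3),'niche x %.1f y %.1f yaw %.3f'%(a,bb,yaw-NI[2]),'size',sorted(np.linalg.norm(x).round(0) for x in d))
    if name:
        o=img[:,:,::-1].copy(); cv2.drawContours(o,[b.astype(int)],0,(0,0,255),1); cv2.imwrite('pics/'+name,cv2.resize(o[90:260,150:370],None,fx=3,fy=3,interpolation=cv2.INTER_NEAREST))
    return c,yaw
E
python3 - <<'E'
from h import *
f=cams.grab_frame('top'); 
g=dict(f); g['img']=cv2.imread('pics/top0.png')[:,:,::-1]; cab(g,'c0.png')
cab(f,'c7.png'); print(r.observe()['position'])
E
```

```text
cab world [518.4 -20.6] yaw 0.122 niche x -133.5 y 6.9 yaw 0.062 size [np.float64(110.0), np.float64(200.0)]
cab world [520.1 -20.8] yaw 0.094 niche x -131.7 y 6.6 yaw 0.034 size [np.float64(110.0), np.float64(200.0)]
[468.98855183  61.9934539   39.67084807]
```

View pics/c7.png

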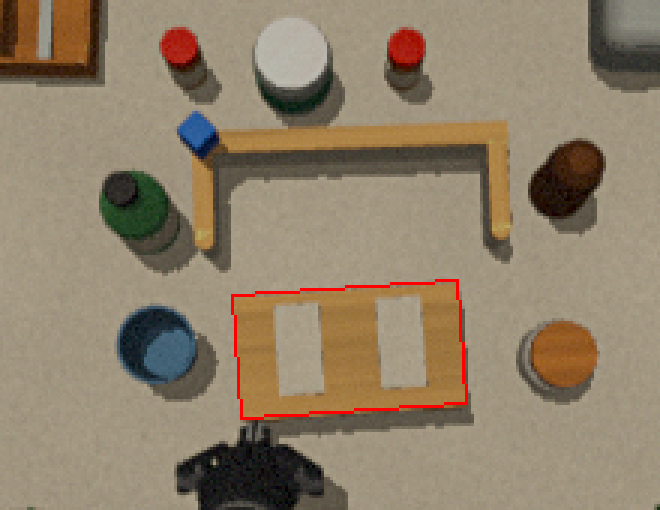

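Run:
```python
from h import *
f=cams.grab_frame('top'); save(f,'t8.png'); s,M=st()
print(proj(f,[s['position'], s['position']+M[:,0]*11, s['position']-M[:,0]*11,s['position']-M[:,1]*19]).round(1))
o=f['img'][:,:,::-1][205:285,200:280]; cv2.imwrite('pics/t8z.png',cv2.resize(o,None,fx=7,fy=7,interpolation=cv2.INTER_NEAREST))
g=cams.grab_frame('side'); print(proj(g,[s['position']]))
o=g['img'][:,:,::-1][140:240,160:290]; cv2.imwrite('pics/s8z.png',cv2.resize(o,None,fx=6,fy=6,interpolation=cv2.INTER_NEAREST))
```

```text
t 20.9 pos [469.   62.   39.7] q [ 0.2   0.05 -1.1  -0.08 -0.1   0.17] F [-5.5  2.1 -0.3] op 0.4
y [ 0.49   0.004 -0.872] z [-0.008  1.    -0.   ]
[[235.6 225.8]
 [235.6 222.2]
 [235.6 229.3]
 [235.2 229. ]]
[[234.26048622 184.91230437]]
```

View pics/t8z.png

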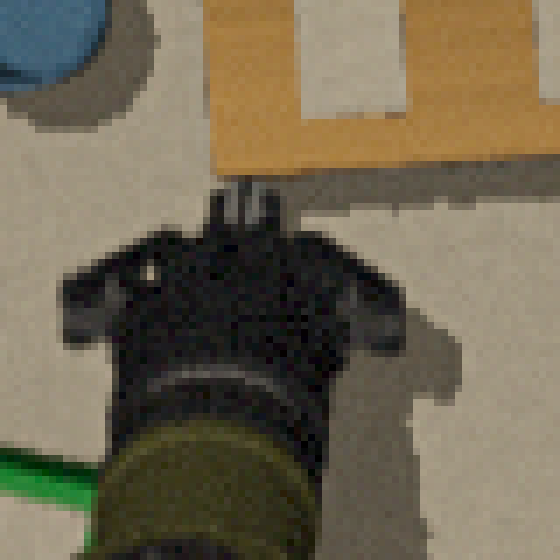

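View pics/s8z.png

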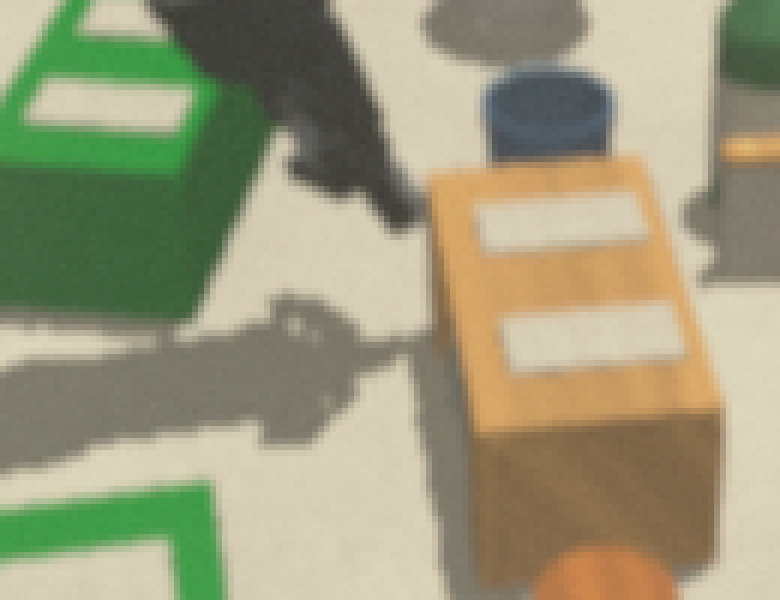

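Run:
```python
from h import *
g=cams.grab_frame('side'); s,M=st()
print(proj(g,[[416.5,60,43.1],[416.5,60,63.1],[400,60,43.1]]))
o=cv2.imread('pics/s6.png')[130:200,160:250]; cv2.imwrite('pics/s6z.png',cv2.resize(o,None,fx=8,fy=8,interpolation=cv2.INTER_NEAREST))
```

```text
t 21.0 pos [469.   62.   39.7] q [ 0.2   0.05 -1.1  -0.08 -0.1   0.17] F [-5.5  2.4  0.2] op -0.2
y [ 0.49   0.004 -0.872] z [-0.008  1.    -0.   ]
[[216.91905565 185.01692566]
 [216.53793733 179.67449484]
 [211.44769167 185.20907754]]
```

View pics/s6z.png

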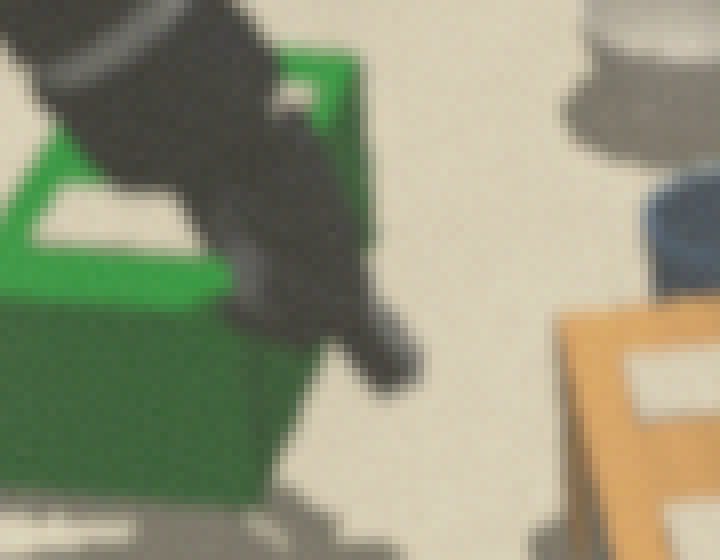

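Run:
```python
from h import *
f=cams.grab_frame('wrist')
T=np.linalg.inv(np.array(f['tool_from_camera']));K=f['mtx']
for y in (0,-10,-19,-30,-40):
    for z in (0,14.5):
        p=(T@[0,y,z,1])[:3]; d=p/np.linalg.norm(p); th=np.arccos(-d[2]); a=np.array([d[0],-d[1]]); a/=np.linalg.norm(a)
        print(y,z,(np.array([K[0][2],K[1][2]])+a*th*K[0][0]).round(1))
```

```text
0 0 [251.6 222.7]
0 14.5 [273.4 222.6]
-10 0 [251.6 229.1]
-10 14.5 [274.5 229. ]
-19 0 [251.6 235.4]
-19 14.5 [275.5 235.3]
-30 0 [251.6 243.9]
-30 14.5 [277.  243.7]
-40 0 [251.6 252.5]
-40 14.5 [278.4 252.3]
```

Run:
```python
from h import *
g=cams.grab_frame('side'); s,M=st()
for z in (40,50,60,70): print(z,proj(g,[[456,62,z]]).round(1), proj(g,[[457,47,z]]).round(1))
print(s['moment'])
```

```text
t 21.1 pos [469.   62.   39.7] q [ 0.2   0.05 -1.1  -0.08 -0.1   0.17] F [-4.8  2.9  0.1] op 0.1
y [ 0.49   0.004 -0.872] z [-0.008  1.    -0.   ]
40 [[230. 185.]] [[230.4 187.9]]
50 [[229.9 182.3]] [[230.3 185.3]]
60 [[229.8 179.7]] [[230.2 182.6]]
70 [[229.6 177. ]] [[230.1 179.9]]
[0.49103687 1.50638436 0.37633335]
```

>>> carry_out(
  motion=[
    {"dx":-0.1,"dy":0.0,"dz":-0.06,"ax":0.0,"ay":0.0,"az":0.0,"fingers":1.0},
    {"dx":-0.1,"dy":-0.02,"dz":-0.13,"ax":0.0,"ay":0.0,"az":0.0,"fingers":1.0},
    {"dx":0.0,"dy":-0.02,"dz":-0.13,"ax":0.0,"ay":0.0,"az":0.0,"fingers":1.0},
    {"dx":0.1,"dy":-0.02,"dz":-0.13,"ax":0.0,"ay":0.0,"az":0.0,"fingers":1.0},
    {"dx":0.2,"dy":-0.01,"dz":-0.13,"ax":0.0,"ay":0.0,"az":0.0,"fingers":1.0},
    {"dx":0.3,"dy":0.0,"dz":-0.13,"ax":0.0,"ay":0.0,"az":0.0,"fingers":1.0},
    {"dx":0.38,"dy":0.0,"dz":-0.13,"ax":0.0,"ay":0.0,"az":0.0,"fingers":1.0},
    {"dx":0.42,"dy":0.0,"dz":-0.13,"ax":0.0,"ay":0.0,"az":0.0,"fingers":1.0},
  ],
  squeeze=60,
)

```text
t: 21.9
position: [499.9, 63.6, 27.0]
tool_rot: [0.687, -0.683, -0.18, -0.173]
wrist_force: [-9.2, 6.1, -0.2]
opening: -0.2
```

Run:
```python
from h import *
st(); f=cams.grab_frame('top'); cab(f,'c9.png'); g=cams.grab_frame('side'); save(g,'s9.png')
```

```text
t 21.9 pos [499.9  63.6  27. ] q [ 0.18  0.13 -1.05 -0.11 -0.08  0.15] F [-9.2  6.1 -0.2] op -0.2
y [ 0.484  0.008 -0.875] z [-0.012  1.     0.003]
cab world [535.6 -25.7] yaw -0.082 niche x -116.6 y 0.8 yaw -0.142 size [np.float64(110.0), np.float64(201.0)]
```

View pics/c9.png

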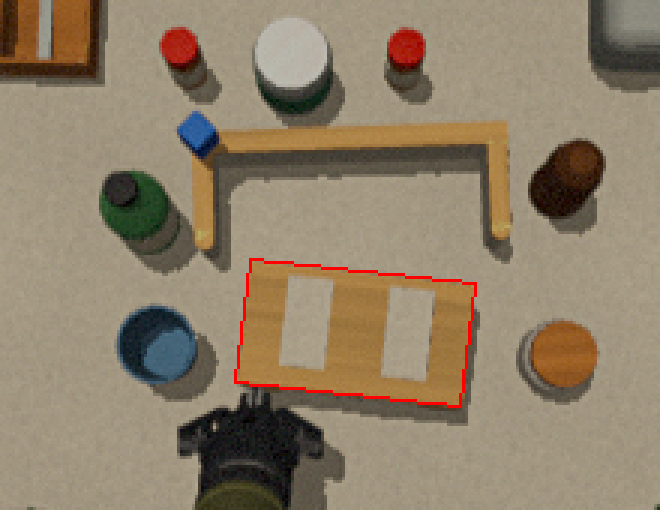

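View pics/s9.png

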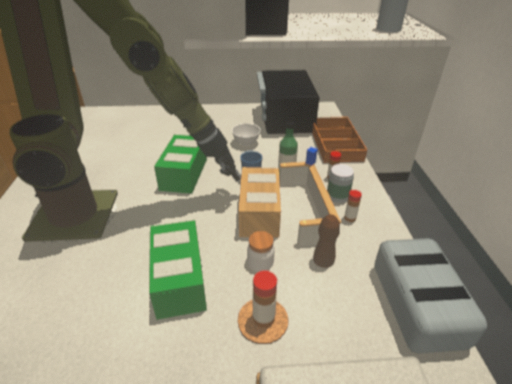

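>>> carry_out(
  motion=[
    {"dx":-0.25,"dy":0.0,"dz":0.02,"ax":0.0,"ay":0.0,"az":0.0,"fingers":1.0},
    {"dx":-0.42,"dy":-0.05,"dz":0.04,"ax":0.0,"ay":0.0,"az":0.0,"fingers":1.0},
    {"dx":-0.42,"dy":-0.2,"dz":0.04,"ax":0.0,"ay":0.0,"az":0.0,"fingers":1.0},
    {"dx":-0.42,"dy":-0.36,"dz":0.04,"ax":0.0,"ay":0.0,"az":0.0,"fingers":1.0},
    {"dx":-0.42,"dy":-0.52,"dz":0.04,"ax":0.0,"ay":0.0,"az":0.0,"fingers":1.0},
    {"dx":-0.42,"dy":-0.68,"dz":0.04,"ax":0.0,"ay":0.0,"az":0.0,"fingers":1.0},
    {"dx":-0.42,"dy":-0.84,"dz":0.04,"ax":0.0,"ay":0.0,"az":0.0,"fingers":1.0},
    {"dx":-0.42,"dy":-1.0,"dz":0.04,"ax":0.0,"ay":0.0,"az":0.0,"fingers":1.0},
  ],
  squeeze=60,
)

```text
t: 22.8
position: [467.8, -17.8, 31.2]
tool_rot: [0.686, -0.683, -0.181, -0.174]
wrist_force: [0.2, 0.4, -0.2]
opening: -0.2
```

>>> carry_out(
  motion=[
    {"dx":0.0,"dy":-0.14,"dz":0.0,"ax":0.0,"ay":0.0,"az":0.0,"fingers":1.0},
    {"dx":0.0,"dy":-0.28,"dz":0.0,"ax":0.0,"ay":0.0,"az":0.0,"fingers":1.0},
    {"dx":0.0,"dy":-0.42,"dz":0.0,"ax":0.0,"ay":0.0,"az":0.0,"fingers":1.0},
    {"dx":0.0,"dy":-0.56,"dz":0.0,"ax":0.0,"ay":0.0,"az":0.0,"fingers":1.0},
    {"dx":0.0,"dy":-0.7,"dz":0.0,"ax":0.0,"ay":0.0,"az":0.0,"fingers":1.0},
    {"dx":0.0,"dy":-0.84,"dz":0.0,"ax":0.0,"ay":0.0,"az":0.0,"fingers":1.0},
    {"dx":0.0,"dy":-0.95,"dz":0.0,"ax":0.0,"ay":0.0,"az":0.0,"fingers":1.0},
    {"dx":0.0,"dy":-1.0,"dz":0.0,"ax":0.0,"ay":0.0,"az":0.0,"fingers":1.0},
  ],
  squeeze=60,
)

```text
t: 23.6
position: [468.6, -99.1, 31.8]
tool_rot: [0.685, -0.683, -0.181, -0.175]
wrist_force: [0.1, -0.3, -0.2]
opening: 0.1
```

Run:
```python
from h import *
st(); f=cams.grab_frame('top'); cab(f,'c10.png')
```

```text
t 23.6 pos [468.6 -99.1  31.8] q [-0.33  0.09 -1.08 -0.08  0.16 -0.3 ] F [ 0.1 -0.3 -0.2] op 0.1
y [ 0.487  0.005 -0.873] z [-0.009  1.     0.001]
cab world [535.9 -25.8] yaw -0.084 niche x -116.2 y 0.7 yaw -0.144 size [np.float64(110.0), np.float64(201.0)]
```

View pics/c10.png

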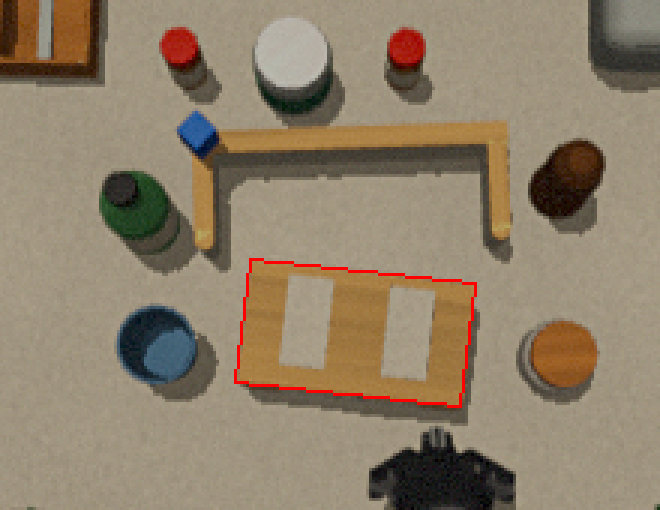

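>>> carry_out(
  motion=[
    {"dx":0.08,"dy":-0.12,"dz":0.0,"ax":0.0,"ay":0.0,"az":0.0,"fingers":1.0},
    {"dx":0.2,"dy":-0.12,"dz":0.0,"ax":0.0,"ay":0.0,"az":0.0,"fingers":1.0},
    {"dx":0.32,"dy":-0.12,"dz":0.0,"ax":0.0,"ay":0.0,"az":0.0,"fingers":1.0},
    {"dx":0.44,"dy":-0.11,"dz":0.0,"ax":0.0,"ay":0.0,"az":0.0,"fingers":1.0},
    {"dx":0.56,"dy":-0.11,"dz":0.0,"ax":0.0,"ay":0.0,"az":0.0,"fingers":1.0},
    {"dx":0.68,"dy":-0.1,"dz":0.0,"ax":0.0,"ay":0.0,"az":0.0,"fingers":1.0},
    {"dx":0.8,"dy":-0.09,"dz":0.0,"ax":0.0,"ay":0.0,"az":0.0,"fingers":1.0},
    {"dx":0.88,"dy":-0.08,"dz":0.0,"ax":0.0,"ay":0.0,"az":0.0,"fingers":1.0},
  ],
  squeeze=60,
)

```text
t: 24.45
position: [536.3, -107.3, 29.2]
tool_rot: [-0.684, 0.685, 0.178, 0.174]
wrist_force: [-7.6, -7.4, -0.4]
opening: 0.1
```

Run:
```python
from h import *
st(); f=cams.grab_frame('top'); cab(f,'c11.png')
```

```text
t 24.45 pos [ 536.3 -107.3   29.2] q [-0.29  0.19 -0.95 -0.05  0.14 -0.26] F [-7.6 -7.4 -0.4] op 0.1
y [ 0.481  0.    -0.877] z [-0.005  1.    -0.003]
cab world [562.7 -13. ] yaw 0.19 niche x -88.7 y 11.9 yaw 0.130 size [np.float64(111.0), np.float64(200.0)]
```

View pics/c11.png

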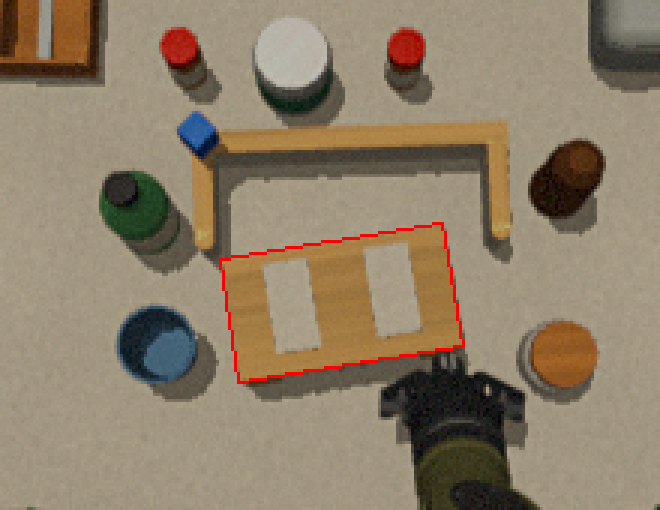

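>>> carry_out(
  motion=[
    {"dx":-0.35,"dy":0.0,"dz":0.0,"ax":0.0,"ay":0.0,"az":0.0,"fingers":1.0},
    {"dx":-0.62,"dy":0.04,"dz":0.02,"ax":0.0,"ay":0.0,"az":0.0,"fingers":1.0},
    {"dx":-0.62,"dy":0.2,"dz":0.02,"ax":0.0,"ay":0.0,"az":0.0,"fingers":1.0},
    {"dx":-0.62,"dy":0.36,"dz":0.02,"ax":0.0,"ay":0.0,"az":0.0,"fingers":1.0},
    {"dx":-0.62,"dy":0.52,"dz":0.02,"ax":0.0,"ay":0.0,"az":0.0,"fingers":1.0},
    {"dx":-0.62,"dy":0.68,"dz":0.02,"ax":0.0,"ay":0.0,"az":0.0,"fingers":1.0},
    {"dx":-0.62,"dy":0.84,"dz":0.02,"ax":0.0,"ay":0.0,"az":0.0,"fingers":1.0},
    {"dx":-0.62,"dy":1.0,"dz":0.02,"ax":0.0,"ay":0.0,"az":0.0,"fingers":1.0},
  ],
  squeeze=60,
)

```text
t: 25.3
position: [489.3, -25.8, 31.6]
tool_rot: [0.685, -0.685, -0.179, -0.174]
wrist_force: [-0.2, -0.4, 0.3]
opening: 0.0
```

>>> carry_out(
  motion=[
    {"dx":0.0,"dy":0.14,"dz":0.0,"ax":0.0,"ay":0.0,"az":0.0,"fingers":1.0},
    {"dx":0.0,"dy":0.28,"dz":0.0,"ax":0.0,"ay":0.0,"az":0.0,"fingers":1.0},
    {"dx":0.0,"dy":0.42,"dz":0.0,"ax":0.0,"ay":0.0,"az":0.0,"fingers":1.0},
    {"dx":0.0,"dy":0.56,"dz":0.0,"ax":0.0,"ay":0.0,"az":0.0,"fingers":1.0},
    {"dx":0.0,"dy":0.7,"dz":0.0,"ax":0.0,"ay":0.0,"az":0.0,"fingers":1.0},
    {"dx":0.0,"dy":0.84,"dz":0.0,"ax":0.0,"ay":0.0,"az":0.0,"fingers":1.0},
    {"dx":0.0,"dy":0.95,"dz":0.0,"ax":0.0,"ay":0.0,"az":0.0,"fingers":1.0},
    {"dx":0.0,"dy":1.0,"dz":0.0,"ax":0.0,"ay":0.0,"az":0.0,"fingers":1.0},
  ],
  squeeze=60,
)

```text
t: 26.1
position: [490.0, 55.5, 31.8]
tool_rot: [0.685, -0.684, -0.18, -0.174]
wrist_force: [-0.8, 0.3, -0.7]
opening: 0.3
```

Run:
```python
from h import *
st(); f=cams.grab_frame('top'); cab(f,'c12.png')
```

```text
t 26.1 pos [490.   55.5  31.8] q [ 0.17  0.1  -1.07 -0.1  -0.08  0.14] F [-0.8  0.3 -0.7] op 0.3
y [ 0.484  0.003 -0.875] z [-0.009  1.    -0.001]
cab world [563.6 -12.8] yaw 0.194 niche x -87.9 y 12.0 yaw 0.134 size [np.float64(111.0), np.float64(201.0)]
```

View pics/c12.png

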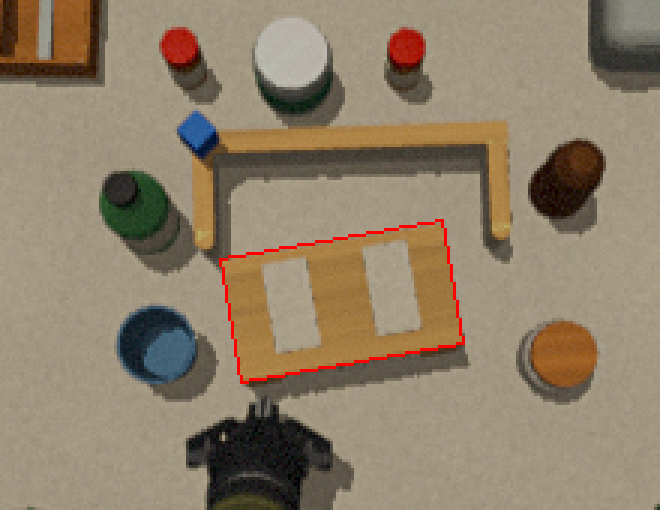

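>>> carry_out(
  motion=[
    {"dx":0.06,"dy":0.07,"dz":0.0,"ax":0.0,"ay":0.0,"az":0.0,"fingers":1.0},
    {"dx":0.18,"dy":0.08,"dz":0.0,"ax":0.0,"ay":0.0,"az":0.0,"fingers":1.0},
    {"dx":0.3,"dy":0.08,"dz":0.0,"ax":0.0,"ay":0.0,"az":0.0,"fingers":1.0},
    {"dx":0.42,"dy":0.09,"dz":0.0,"ax":0.0,"ay":0.0,"az":0.0,"fingers":1.0},
    {"dx":0.54,"dy":0.09,"dz":0.0,"ax":0.0,"ay":0.0,"az":0.0,"fingers":1.0},
    {"dx":0.66,"dy":0.1,"dz":0.0,"ax":0.0,"ay":0.0,"az":0.0,"fingers":1.0},
    {"dx":0.78,"dy":0.1,"dz":0.0,"ax":0.0,"ay":0.0,"az":0.0,"fingers":1.0},
    {"dx":0.87,"dy":0.1,"dz":0.0,"ax":0.0,"ay":0.0,"az":0.0,"fingers":1.0},
  ],
  squeeze=60,
)

```text
t: 26.95
position: [555.4, 65.0, 28.4]
tool_rot: [0.687, -0.684, -0.177, -0.169]
wrist_force: [-7.9, 6.2, 0.6]
opening: -0.0
```

Run:
```python
from h import *
st(); f=cams.grab_frame('top'); cab(f,'c13.png')
```

```text
t 26.95 pos [555.4  65.   28.4] q [ 0.16  0.2  -0.93 -0.05 -0.07  0.13] F [-7.9  6.2  0.6] op -0.0
y [ 0.475  0.007 -0.88 ] z [-0.012  1.     0.002]
cab world [591.5 -22.6] yaw -0.082 niche x -60.6 y 0.6 yaw -0.142 size [np.float64(110.0), np.float64(200.0)]
```

View pics/c13.png

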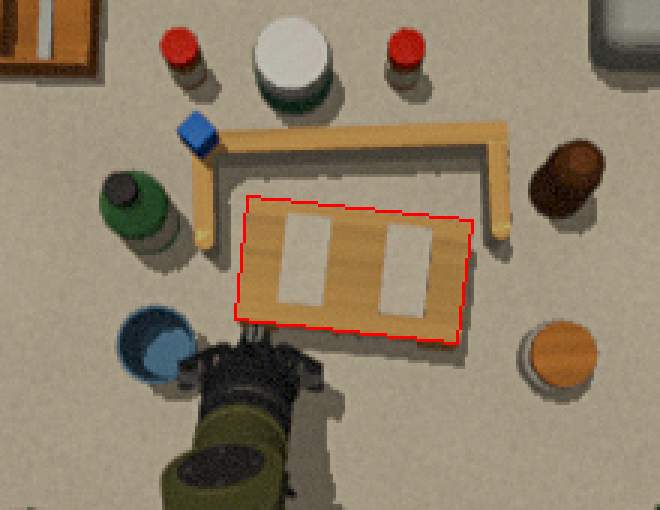

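>>> carry_out(
  motion=[
    {"dx":-0.22,"dy":-0.05,"dz":0.02,"ax":0.0,"ay":0.0,"az":0.0,"fingers":1.0},
    {"dx":-0.42,"dy":-0.15,"dz":0.04,"ax":0.0,"ay":0.0,"az":0.0,"fingers":1.0},
    {"dx":-0.42,"dy":-0.3,"dz":0.04,"ax":0.0,"ay":0.0,"az":0.0,"fingers":1.0},
    {"dx":-0.42,"dy":-0.45,"dz":0.04,"ax":0.0,"ay":0.0,"az":0.0,"fingers":1.0},
    {"dx":-0.42,"dy":-0.6,"dz":0.04,"ax":0.0,"ay":0.0,"az":0.0,"fingers":1.0},
    {"dx":-0.42,"dy":-0.75,"dz":0.04,"ax":0.0,"ay":0.0,"az":0.0,"fingers":1.0},
    {"dx":-0.42,"dy":-0.88,"dz":0.04,"ax":0.0,"ay":0.0,"az":0.0,"fingers":1.0},
    {"dx":-0.42,"dy":-1.0,"dz":0.04,"ax":0.0,"ay":0.0,"az":0.0,"fingers":1.0},
  ],
  squeeze=60,
)

```text
t: 27.8
position: [524.4, -16.4, 32.5]
tool_rot: [0.687, -0.684, -0.178, -0.171]
wrist_force: [0.8, 0.2, 0.3]
opening: 0.1
```

>>> carry_out(
  motion=[
    {"dx":0.0,"dy":-0.14,"dz":0.0,"ax":0.0,"ay":0.0,"az":0.0,"fingers":1.0},
    {"dx":0.0,"dy":-0.28,"dz":0.0,"ax":0.0,"ay":0.0,"az":0.0,"fingers":1.0},
    {"dx":0.0,"dy":-0.42,"dz":0.0,"ax":0.0,"ay":0.0,"az":0.0,"fingers":1.0},
    {"dx":0.0,"dy":-0.56,"dz":0.0,"ax":0.0,"ay":0.0,"az":0.0,"fingers":1.0},
    {"dx":0.0,"dy":-0.7,"dz":0.0,"ax":0.0,"ay":0.0,"az":0.0,"fingers":1.0},
    {"dx":0.0,"dy":-0.84,"dz":0.0,"ax":0.0,"ay":0.0,"az":0.0,"fingers":1.0},
    {"dx":0.0,"dy":-0.95,"dz":0.0,"ax":0.0,"ay":0.0,"az":0.0,"fingers":1.0},
    {"dx":0.0,"dy":-1.0,"dz":0.0,"ax":0.0,"ay":0.0,"az":0.0,"fingers":1.0},
  ],
  squeeze=60,
)

```text
t: 28.6
position: [524.8, -97.4, 32.6]
tool_rot: [0.686, -0.684, -0.178, -0.171]
wrist_force: [0.3, -0.4, -0.4]
opening: -0.1
```

Run:
```python
from h import *
st(); f=cams.grab_frame('top'); cab(f,'c14.png')
print([(d['at'],d['confidence']) for d in finder.landmark_of(f,'cup')])
```

```text
t 28.6 pos [524.8 -97.4  32.6] q [-0.27  0.16 -0.97 -0.04  0.14 -0.25] F [ 0.3 -0.4 -0.4] op -0.1
y [ 0.478  0.005 -0.878] z [-0.009  1.     0.001]
cab world [592.7 -23.1] yaw -0.096 niche x -59.4 y -0.1 yaw -0.156 size [np.float64(110.0), np.float64(200.0)]
[([526.8, 151.4, -0.7], 0.66)]
```

View pics/c14.png

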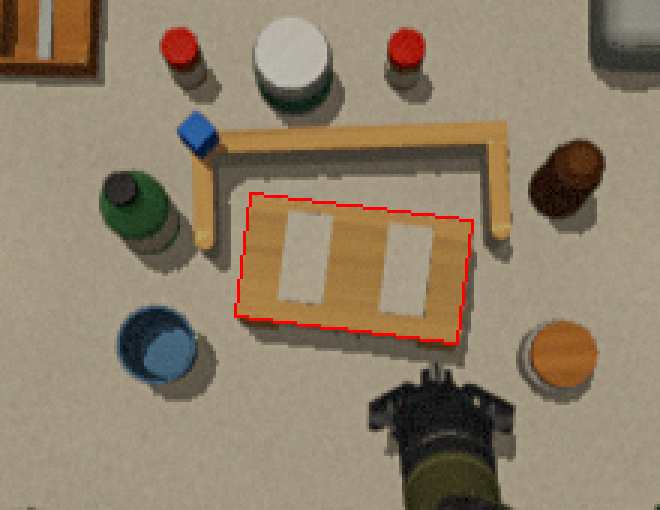

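>>> carry_out(
  motion=[
    {"dx":0.08,"dy":-0.12,"dz":0.0,"ax":0.0,"ay":0.0,"az":0.0,"fingers":1.0},
    {"dx":0.2,"dy":-0.12,"dz":0.0,"ax":0.0,"ay":0.0,"az":0.0,"fingers":1.0},
    {"dx":0.32,"dy":-0.12,"dz":0.0,"ax":0.0,"ay":0.0,"az":0.0,"fingers":1.0},
    {"dx":0.44,"dy":-0.12,"dz":0.0,"ax":0.0,"ay":0.0,"az":0.0,"fingers":1.0},
    {"dx":0.56,"dy":-0.12,"dz":0.0,"ax":0.0,"ay":0.0,"az":0.0,"fingers":1.0},
    {"dx":0.68,"dy":-0.12,"dz":0.0,"ax":0.0,"ay":0.0,"az":0.0,"fingers":1.0},
    {"dx":0.8,"dy":-0.11,"dz":0.0,"ax":0.0,"ay":0.0,"az":0.0,"fingers":1.0},
    {"dx":0.9,"dy":-0.1,"dz":0.0,"ax":0.0,"ay":0.0,"az":0.0,"fingers":1.0},
  ],
  squeeze=60,
)

```text
t: 29.5
position: [593.7, -107.3, 30.1]
tool_rot: [-0.685, 0.686, 0.174, 0.17]
wrist_force: [-7.5, -6.8, 1.3]
opening: -0.1
```

Run:
```python
from h import *
st(); f=cams.grab_frame('top'); cab(f,'c15.png')
```

```text
t 29.5 pos [ 593.7 -107.3   30.1] q [-0.25  0.26 -0.82  0.01  0.12 -0.22] F [-7.5 -6.8  1.3] op -0.1
y [ 0.472 -0.    -0.882] z [-0.005  1.    -0.003]
cab world [619.5 -10.8] yaw 0.199 niche x -31.9 y 10.6 yaw 0.139 size [np.float64(111.0), np.float64(200.0)]
```

View pics/c15.png

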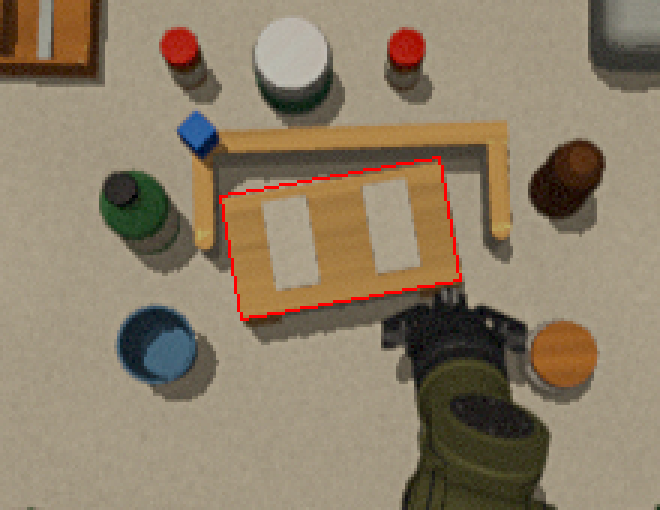

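>>> carry_out(
  motion=[
    {"dx":-0.35,"dy":0.02,"dz":0.0,"ax":0.0,"ay":0.0,"az":0.0,"fingers":1.0},
    {"dx":-0.6,"dy":0.08,"dz":0.02,"ax":0.0,"ay":0.0,"az":0.0,"fingers":1.0},
    {"dx":-0.63,"dy":0.2,"dz":0.02,"ax":0.0,"ay":0.0,"az":0.0,"fingers":1.0},
    {"dx":-0.63,"dy":0.36,"dz":0.02,"ax":0.0,"ay":0.0,"az":0.0,"fingers":1.0},
    {"dx":-0.63,"dy":0.52,"dz":0.02,"ax":0.0,"ay":0.0,"az":0.0,"fingers":1.0},
    {"dx":-0.63,"dy":0.68,"dz":0.02,"ax":0.0,"ay":0.0,"az":0.0,"fingers":1.0},
    {"dx":-0.63,"dy":0.84,"dz":0.02,"ax":0.0,"ay":0.0,"az":0.0,"fingers":1.0},
    {"dx":-0.63,"dy":1.0,"dz":0.02,"ax":0.0,"ay":0.0,"az":0.0,"fingers":1.0},
  ],
  squeeze=60,
)

```text
t: 30.35
position: [547.6, -25.3, 33.2]
tool_rot: [0.686, -0.685, -0.176, -0.171]
wrist_force: [0.6, 0.1, -0.3]
opening: 0.0
```

>>> carry_out(
  motion=[
    {"dx":0.0,"dy":0.14,"dz":0.0,"ax":0.0,"ay":0.0,"az":0.0,"fingers":1.0},
    {"dx":0.0,"dy":0.28,"dz":0.0,"ax":0.0,"ay":0.0,"az":0.0,"fingers":1.0},
    {"dx":0.0,"dy":0.42,"dz":0.0,"ax":0.0,"ay":0.0,"az":0.0,"fingers":1.0},
    {"dx":0.0,"dy":0.56,"dz":0.0,"ax":0.0,"ay":0.0,"az":0.0,"fingers":1.0},
    {"dx":0.0,"dy":0.7,"dz":0.0,"ax":0.0,"ay":0.0,"az":0.0,"fingers":1.0},
    {"dx":0.0,"dy":0.84,"dz":0.0,"ax":0.0,"ay":0.0,"az":0.0,"fingers":1.0},
    {"dx":0.0,"dy":0.95,"dz":0.0,"ax":0.0,"ay":0.0,"az":0.0,"fingers":1.0},
    {"dx":0.0,"dy":1.0,"dz":0.0,"ax":0.0,"ay":0.0,"az":0.0,"fingers":1.0},
  ],
  squeeze=60,
)

```text
t: 31.15
position: [547.6, 55.7, 33.3]
tool_rot: [0.686, -0.685, -0.177, -0.171]
wrist_force: [-0.2, -0.3, 0.2]
opening: -0.0
```

Run:
```python
from h import *
st(); f=cams.grab_frame('top'); cab(f,'c16.png')
print([(d['at'],d['confidence']) for d in finder.landmark_of(f,'cup')])
```

```text
t 31.15 pos [547.6  55.7  33.3] q [ 0.14  0.18 -0.94 -0.04 -0.07  0.12] F [-0.2 -0.3  0.2] op -0.0
y [ 0.476  0.003 -0.879] z [-0.008  1.    -0.002]
cab world [620.9 -10. ] yaw 0.213 niche x -30.5 y 11.3 yaw 0.153 size [np.float64(112.0), np.float64(200.0)]
[([523.8, 148.5, 2.7], 0.85), ([644.4, 169.7, 0.8], 0.42)]
```

View pics/c16.png

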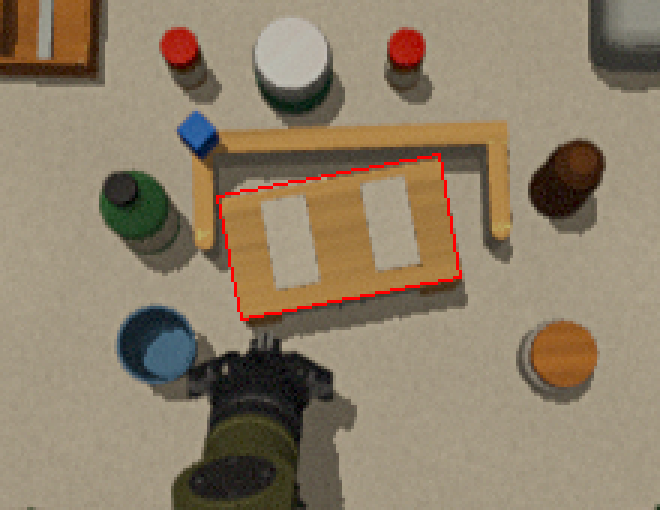

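>>> carry_out(
  motion=[
    {"dx":0.06,"dy":0.03,"dz":-0.02,"ax":0.0,"ay":0.0,"az":0.0,"fingers":1.0},
    {"dx":0.18,"dy":0.03,"dz":-0.02,"ax":0.0,"ay":0.0,"az":0.0,"fingers":1.0},
    {"dx":0.3,"dy":0.04,"dz":-0.02,"ax":0.0,"ay":0.0,"az":0.0,"fingers":1.0},
    {"dx":0.42,"dy":0.05,"dz":-0.02,"ax":0.0,"ay":0.0,"az":0.0,"fingers":1.0},
    {"dx":0.54,"dy":0.06,"dz":-0.02,"ax":0.0,"ay":0.0,"az":0.0,"fingers":1.0},
    {"dx":0.64,"dy":0.07,"dz":-0.02,"ax":0.0,"ay":0.0,"az":0.0,"fingers":1.0},
    {"dx":0.72,"dy":0.07,"dz":-0.02,"ax":0.0,"ay":0.0,"az":0.0,"fingers":1.0},
    {"dx":0.78,"dy":0.07,"dz":-0.02,"ax":0.0,"ay":0.0,"az":0.0,"fingers":1.0},
  ],
  squeeze=60,
)

```text
t: 32.05
position: [601.7, 62.2, 26.6]
tool_rot: [0.688, -0.685, -0.172, -0.164]
wrist_force: [-29.6, 3.2, 19.2]
opening: 0.1
```

Run:
```python
from h import *
st(); f=cams.grab_frame('top'); cab(f,'c17.png')
print([(d['at'],d['confidence']) for d in finder.landmark_of(f,'cup')])
```

```text
t 32.05 pos [601.7  62.2  26.6] q [ 0.14  0.27 -0.82  0.01 -0.06  0.11] F [-29.6   3.2  19.2] op 0.1
y [ 0.462  0.007 -0.887] z [-0.012  1.     0.001]
cab world [653.7 -31.6] yaw 0.057 niche x 0.9 y -12.2 yaw -0.003 size [np.float64(139.0), np.float64(258.0)]
[([522.5, 149.9, 0.3], 0.72), ([646.6, -15.3, 2.2], 0.35)]
```

View pics/c17.png

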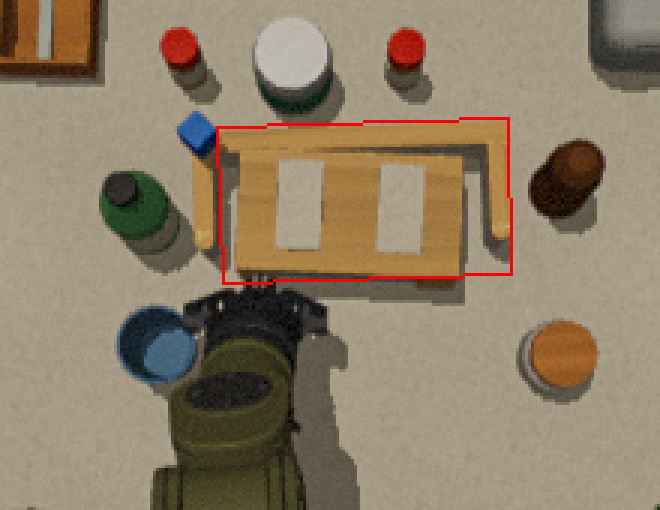

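```bash
cat >> h.py <<'E'
def labels(f,c,yaw):
    """refine pose using corners of paper labels: returns label rect centers in px near predicted cabinet"""
    img=f['img']; m=(1-cabseg(img)).astype(np.uint8)
    P=[]
    ca,sa=np.cos(yaw),np.sin(yaw)
    for s_ in (40,-40):
        w=[c[0]-sa*s_*0.0+ca*0-sa*s_, c[1]+sa*0+ca*s_,95]
    mask=np.zeros(m.shape,np.uint8)
    box=[[c[0]+ca*x-sa*y,c[1]+sa*x+ca*y,95] for x,y in ((50,90),(50,-90),(-50,-90),(-50,90))]
    cv2.fillPoly(mask,[proj(f,box).round().astype(np.int32)],1)
    mm=m*mask; n,lab,st_,cen=cv2.connectedComponentsWithStats(mm)
    out=[cen[i] for i in range(1,n) if 200<st_[i,4]<900]
    out=sorted(out,key=lambda p:p[0]); return [ray(f,p,95)[:2] for p in out],[st_[i,4] for i in range(1,n)]
E
python3 - <<'E'
from h import *
f=cams.grab_frame('top'); save(f,'t17.png')
for p in ('top0','t7','t8'):
    g=dict(f); g['img']=cv2.imread(f'pics/{p}.png')[:,:,::-1]; c,y=cab(g); L,a=labels(g,c,y)
    ca,sa=np.cos(y),np.sin(y)
    print([ (np.array([[ca,sa],[-sa,ca]])@(l-c)).round(1) for l in L],a)
L,a=labels(f,(649,-20),0.02); print(L,a)
E
```

```text
cab world [518.4 -20.6] yaw 0.122 niche x -133.5 y 6.9 yaw 0.062 size [np.float64(110.0), np.float64(200.0)]
[array([ 4.9, 45.1]), array([  5., -45.])] [np.int32(467), np.int32(472)]
cab world [520.1 -20.9] yaw 0.096 niche x -131.8 y 6.5 yaw 0.036 size [np.float64(110.0), np.float64(200.0)]
[array([ 5.4, 45.2]), array([  5. , -44.9])] [np.int32(474), np.int32(474)]
cab world [520.1 -20.7] yaw 0.096 niche x -131.7 y 6.7 yaw 0.036 size [np.float64(110.0), np.float64(200.0)]
[array([ 5.2, 45. ]), array([  4.9, -45.1])] [np.int32(476), np.int32(475)]
[array([650.46866466,  27.70001666]), array([648.69470802, -62.10757768])] [np.int32(1), np.int32(31), np.int32(463), np.int32(461)]
```

>>> carry_out(
  motion=[
    {"dx":-0.15,"dy":-0.03,"dz":0.04,"ax":0.0,"ay":0.0,"az":0.0,"fingers":1.0},
    {"dx":-0.28,"dy":-0.1,"dz":0.06,"ax":0.0,"ay":0.0,"az":0.0,"fingers":1.0},
    {"dx":-0.3,"dy":-0.25,"dz":0.06,"ax":0.0,"ay":0.0,"az":0.0,"fingers":1.0},
    {"dx":-0.3,"dy":-0.4,"dz":0.06,"ax":0.0,"ay":0.0,"az":0.0,"fingers":1.0},
    {"dx":-0.3,"dy":-0.55,"dz":0.06,"ax":0.0,"ay":0.0,"az":0.0,"fingers":1.0},
    {"dx":-0.3,"dy":-0.7,"dz":0.06,"ax":0.0,"ay":0.0,"az":0.0,"fingers":1.0},
    {"dx":-0.3,"dy":-0.85,"dz":0.06,"ax":0.0,"ay":0.0,"az":0.0,"fingers":1.0},
    {"dx":-0.3,"dy":-1.0,"dz":0.06,"ax":0.0,"ay":0.0,"az":0.0,"fingers":1.0},
  ],
  squeeze=60,
)

```text
t: 33.0
position: [577.7, -19.4, 31.3]
tool_rot: [0.688, -0.686, -0.172, -0.165]
wrist_force: [-0.3, -0.3, 0.3]
opening: 0.3
```

>>> carry_out(
  motion=[
    {"dx":0.0,"dy":-0.14,"dz":0.0,"ax":0.0,"ay":0.0,"az":0.0,"fingers":1.0},
    {"dx":0.0,"dy":-0.28,"dz":0.0,"ax":0.0,"ay":0.0,"az":0.0,"fingers":1.0},
    {"dx":0.0,"dy":-0.42,"dz":0.0,"ax":0.0,"ay":0.0,"az":0.0,"fingers":1.0},
    {"dx":0.0,"dy":-0.56,"dz":0.0,"ax":0.0,"ay":0.0,"az":0.0,"fingers":1.0},
    {"dx":0.0,"dy":-0.7,"dz":0.0,"ax":0.0,"ay":0.0,"az":0.0,"fingers":1.0},
    {"dx":0.0,"dy":-0.84,"dz":0.0,"ax":0.0,"ay":0.0,"az":0.0,"fingers":1.0},
    {"dx":0.0,"dy":-0.95,"dz":0.0,"ax":0.0,"ay":0.0,"az":0.0,"fingers":1.0},
    {"dx":0.0,"dy":-1.0,"dz":0.0,"ax":0.0,"ay":0.0,"az":0.0,"fingers":1.0},
  ],
  squeeze=60,
)

```text
t: 33.8
position: [577.8, -100.4, 31.3]
tool_rot: [0.688, -0.686, -0.172, -0.165]
wrist_force: [-0.2, 0.2, -0.1]
opening: -0.1
```

```bash
cat >> h.py <<'E'
def cab2(f,c,yaw):
    L,a=labels(f,c,yaw); d=L[0]-L[1]; y=np.arctan2(-d[0],d[1]); m=(L[0]+L[1])/2-5.1*np.array([np.cos(y),np.sin(y)])
    a_,b_=tofr(*m); print('cab2',m.round(1),'yaw',y.round(3),'niche x %.1f y %.1f yaw %.3f'%(a_,b_,y-NI[2]),'n',len(L),'sep',np.linalg.norm(d).round(1))
E
python3 - <<'E'
from h import *
st(); f=cams.grab_frame('top'); save(f,'t18.png'); cab2(f,(645,-17),-0.02)
E
```

```text
t 33.8 pos [ 577.8 -100.4   31.3] q [-0.24  0.24 -0.84  0.02  0.12 -0.23] F [-0.2  0.2 -0.1] op -0.1
y [ 0.463  0.005 -0.886] z [-0.01   1.     0.001]
cab2 [644.5 -17.1] yaw -0.019 niche x -7.4 y 2.8 yaw -0.079 n 2 sep 89.8
```

View pics/t18.png

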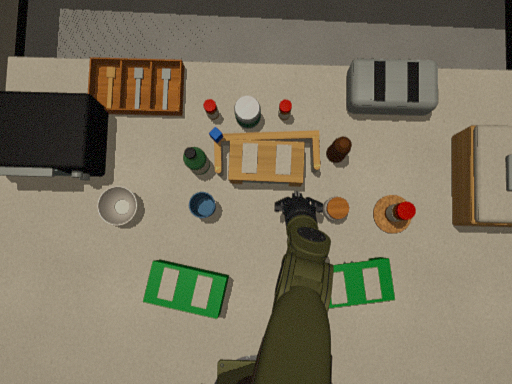

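>>> carry_out(
  motion=[
    {"dx":0.12,"dy":0.0,"dz":0.0,"ax":0.0,"ay":0.0,"az":0.0,"fingers":1.0},
    {"dx":0.24,"dy":0.0,"dz":0.0,"ax":0.0,"ay":0.0,"az":0.0,"fingers":1.0},
    {"dx":0.32,"dy":0.0,"dz":0.0,"ax":0.0,"ay":0.0,"az":0.0,"fingers":1.0},
    {"dx":0.38,"dy":0.0,"dz":0.0,"ax":0.0,"ay":0.0,"az":0.0,"fingers":1.0},
    {"dx":0.44,"dy":0.0,"dz":0.0,"ax":0.0,"ay":0.0,"az":0.0,"fingers":1.0},
    {"dx":0.48,"dy":0.0,"dz":0.0,"ax":0.0,"ay":0.0,"az":0.0,"fingers":1.0},
    {"dx":0.51,"dy":0.0,"dz":0.0,"ax":0.0,"ay":0.0,"az":0.0,"fingers":1.0},
    {"dx":0.53,"dy":0.0,"dz":0.0,"ax":0.0,"ay":0.0,"az":0.0,"fingers":1.0},
  ],
  squeeze=60,
)

```text
t: 34.65
position: [612.2, -101.4, 27.3]
tool_rot: [0.688, -0.688, -0.166, -0.161]
wrist_force: [-24.9, -3.8, 13.7]
opening: 0.4
```

Run:
```python
from h import *
st(); f=cams.grab_frame('top'); save(f,'t19.png'); cab2(f,(649,-17),0.04)
o=f['img'][:,:,::-1][90:260,150:370]; cv2.imwrite('pics/t19z.png',cv2.resize(o,None,fx=3,fy=3,interpolation=cv2.INTER_NEAREST))
```

```text
t 34.65 pos [ 612.2 -101.4   27.3] q [-0.22  0.3  -0.76  0.06  0.1  -0.21] F [-24.9  -3.8  13.7] op 0.4
y [ 0.45   0.001 -0.893] z [-0.006  1.    -0.001]
cab2 [650.8 -15.3] yaw 0.058 niche x -0.9 y 4.3 yaw -0.002 n 2 sep 90.5
```

View pics/t19z.png

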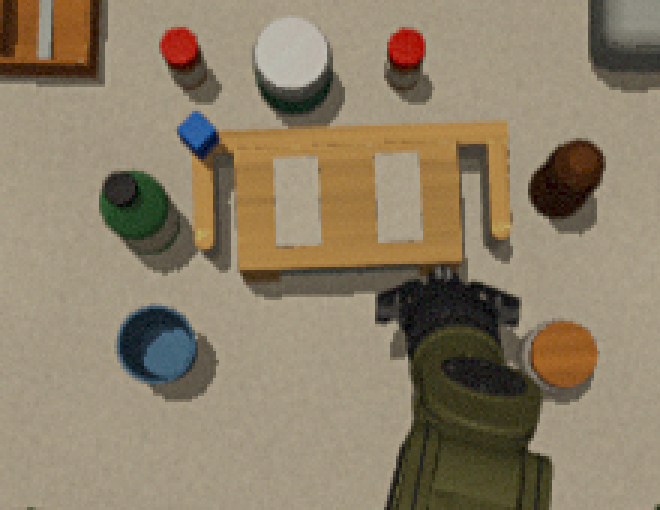

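>>> carry_out(
  motion=[
    {"dx":-0.15,"dy":0.02,"dz":0.04,"ax":0.0,"ay":0.0,"az":0.0,"fingers":1.0},
    {"dx":-0.35,"dy":0.08,"dz":0.06,"ax":0.0,"ay":0.0,"az":0.0,"fingers":1.0},
    {"dx":-0.6,"dy":0.15,"dz":0.1,"ax":0.0,"ay":0.0,"az":0.0,"fingers":1.0},
    {"dx":-0.7,"dy":0.2,"dz":0.3,"ax":0.0,"ay":0.0,"az":0.0,"fingers":1.0},
    {"dx":-0.8,"dy":0.2,"dz":0.5,"ax":0.0,"ay":0.0,"az":0.0,"fingers":1.0},
    {"dx":-0.9,"dy":0.2,"dz":0.8,"ax":0.0,"ay":0.0,"az":0.0,"fingers":1.0},
    {"dx":-1.0,"dy":0.2,"dz":1.0,"ax":0.0,"ay":0.0,"az":0.0,"fingers":1.0},
    {"dx":-1.0,"dy":0.2,"dz":1.0,"ax":0.0,"ay":0.0,"az":0.0,"fingers":1.0},
  ],
  squeeze=60,
)

```text
t: 35.5
position: [534.2, -85.1, 110.4]
tool_rot: [-0.687, 0.688, 0.168, 0.163]
wrist_force: [0.4, 0.6, -0.6]
opening: -0.4
```

Run:
```python
from h import *
st(); f=cams.grab_frame('top'); save(f,'t20.png'); cab2(f,(650,-15),0.06)
for n in ('jar','coaster','cup','salt_pot','oil_bottle','pepper_mill','bowl'): print(n,[np.round(d['at']) for d in finder.landmark_of(f,n)[:3]])
g=cams.grab_frame('side'); save(g,'s20.png')
for n in ('jar','cabinet','cup','salt_pot'): print(n,[np.round(d['at']) for d in finder.landmark_of(g,n)[:3]])
```

```text
t 35.5 pos [534.2 -85.1 110.4] q [-0.23  0.04 -0.8   0.27  0.1  -0.21] F [ 0.4  0.6 -0.6] op -0.4
y [ 0.455  0.001 -0.891] z [-0.007  1.    -0.002]
cab2 [650.7 -15.2] yaw 0.057 niche x -1.0 y 4.3 yaw -0.003 n 2 sep 90.4
jar [array([797., -68.,  -4.]), array([794., 141.,   0.]), array([ 689., -214.,    2.])]
coaster [array([ 518., -378.,    1.])]
cup [array([526., 147.,   3.]), array([ 600., -102.,   49.])]
salt_pot [array([ 529., -213.,   -1.])]
oil_bottle [array([645., 174.,   3.])]
pepper_mill [array([ 690., -214.,   -0.])]
bowl [array([510., 388.,  -1.])]
jar [array([793., 140.,  -1.]), array([797., -68.,   3.]), array([ 515., -372.,   10.])]
cabinet [array([297., 182.,   2.]), array([653., -11.,   2.]), array([ 327., -254.,    1.])]
cup [array([519., 158.,  -2.])]
salt_pot [array([ 525., -214.,   -0.]), array([ 604., -105.,   48.])]
```

View pics/t20.png

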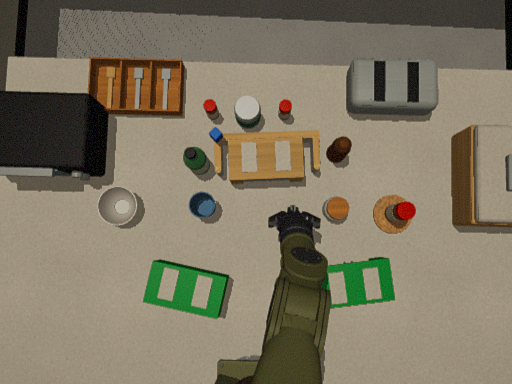

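View pics/s20.png

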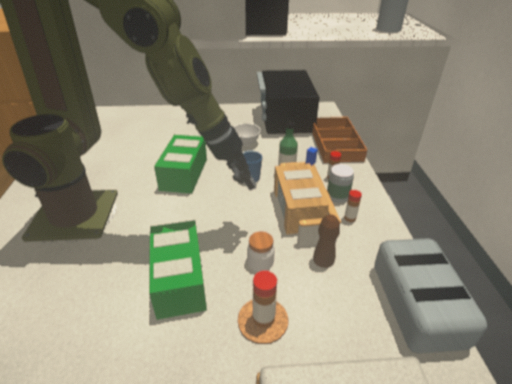

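```bash
python3 -c "
from h import *
r.close_job()"
```

```text
the job is handed in; nothing more can be done
```

I set the amber jar upright on the cork coaster, crept the cabinet back to the rail and handed the job in at about 36 s of the 72 s. The hand-in reports no verdict, so the results below come from my own measurements.

**Jar:** It stood upright in the last pictures. The trained network put it about 6 mm from the coaster centre in the final side view, within the 30 mm allowed.

**Swings:** All were made by pushing the wooden stiles; these are the cabinet's angles to the niche.

| Push | Angle to the niche (rad) |
|---|---|
| Left | −0.14 |
| Right | +0.13 |
| Left | −0.14 to −0.16 |
| Right | +0.14 to +0.15 |
| Left, onto the rail | −0.08 |
| Right, to square it | about 0 |

**Final cabinet pose:** It is 1 mm short of full depth, 4 mm left of the niche's middle and within 0.003 rad of square. It looked flat on the counter. Wrist force rose to about 25 to 30 N at the last two pushes, as expected on meeting the rail.

**Bystanders:** The network's positions moved by no more than its own few-millimetre scatter. The gripper passed close to the cup and the salt pot, and neither had visibly moved.

**What disagreed:**
- The visible tips of the shut fingers sat about 25 mm behind the stated tool point. My first push therefore met the left stile later and higher than planned; I lowered the tool and used the measured offset afterwards.
- The last top-view detection did not list the jar on the coaster. The side view did, and the top picture shows it standing there.

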